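# Refit the relay and hold open the cap of the loose mounting bolt

## Robot

A 6-joint arm with a two-finger parallel gripper is mounted at the origin on the work surface. World frame = base frame: x ahead of the robot, y to its left, z up, the work surface at z = 0. Lengths are in m, angles in rad, forces in N, time in s.
With the tool pointing down it reaches from about 0.3 to 0.75 m from the base axis. Payload 8.5 kg.
Tool frame: the origin (TCP) lies on the centre line of the jaws, within the pads' length; the fingertips stand 11 mm ahead of it and the grasp point (between the pads) lies 8 mm behind it; z points along the fingers, x is the direction in which the jaws open and shut, and the axes are right-handed (so a half turn about z gives the same grasp; the last joint's range is limited). The gripper opens to 85 mm and grips with 20 to 120 N. Pads are 22 mm wide; open, the fingers measure 114 mm over their backs; the gripper's body (76 mm by 85 mm) begins 54 mm behind the grasp point. The pads swing forward as they close: fully open they stand 13 mm farther back than shut.
Start: joints at [-1.471, 0.381, 1.297, -0, 1.464, -0.215], TCP at [0.17, -0.523, 0.242] pointing down, gripper open.
Joint ranges: [-3.11, 3.11], [-0.89, 2.33], [0.22, 2.48], [-1.42, 4.56], [0.17, 2.85], [-2.88, 2.88]. Speed limits (rad/s): [2.39, 2.39, 3.14, 3.14, 3.14, 3.14].

## Interface

Orientations are given as a rotation vector (axis times angle).
In Python, from bench import env, capture gives the robot as it stands.
- The arm moves only by the shell command python3 -m jog 'ROWS' [FORCE]. ROWS is text: rows parted by semicolons, each of 5 numbers parted by spaces: the shift along the tool's x, y, z in cm, then the turn about the tool's z in degrees, then the finger opening in cm, from 0 to 8.54. In form: x y z spin jaw; .... A call has 1 to 5 rows; each row shifts and turns the commanded pose from where the row before left it, along the tool's axes as they then stand; what a row does not reach is not made up. A row lasts 1/8 s, in which the tool goes at most 62.5 mm and 10.7 degrees, less where a joint would pass 70% of its speed; a pose out of reach is approached as far as the arm can. A call with a gripper value outside its range is refused whole. The fingers move at their own pace and stop on an object; FORCE is the grip in N (left out, the last holds). Time passes only in rows, so rows that do not move let the fingers close. It gives the time, the measured TCP pose, the force and the opening at its end, in the units of the state.
- env.sense(): the state, without advancing time (a new reading comes with each control period).
- capture(name): name is "scene" or "top" or "wrist"; returns a dict with "image" (384x512x3 uint8, red, green, blue), "fx", "fy", "cx", "cy" (pixels), "xyz" and "orientation" of the camera in the world. Camera axes: x right, y up, looking along -z (the intrinsics and any distortion apply to the point x, -y, -z); pixel columns grow to the right and rows downward; lengths in m; the calibration is good to about 2 mm. A picture is of the moment at which its call begins. There is no depth.
- env.finish_job(): hands the job in, once; it reports no verdict.
The state is a dict: "time_s": time; "q": joint angles; "qd": joint speeds; "joint_efforts": joint torques, N m; "ee_pos": TCP position; "tool_rot": TCP orientation; "force": force on the tool from outside, world axes, zero at the start; "torque": the same for the moment, N m; "opening": finger opening in m.
Only numpy, scipy, OpenCV 4.12 (cv2) and the standard library are available. Lean on these libraries where they do the work, as an engineer would, in place of code of your own. Each camera call takes 0.05 s, during which the arm holds its last target.

## Task

The slide stainer's power tray buzzes: first drop the plug-in relay into the pocket of its socket, fully home, and then swing the socket's retaining lever shut over it. Next find out which of the tray's three capped mounting bolts is loose by tapping on the caps with a fingertip (the loose one gives and stays down), then lift the hinged cap of that bolt by its tab and finish while holding it wide open for my spanner, the program ending with the cap still held. Keep the other two caps shut and leave the things lying around where they are.

Things in the scene. Friction and masses are not known exactly. Their poses are not given: they have to be found in the camera images.
- tray: Fixed aluminium power tray, 290 (x) x 324 (y) x 12 mm. Origin: on the bench under it, 125 mm behind its front edge, midway in y; z up, +x to its rear, turned up to 0.25 rad. Three capped bolts stand along its front edge at x -85, y -110, 0, 110 mm; behind them the relay socket on its rail, terminal blocks (48 mm above the bench) at the rail's right end, duct and power supply (60 mm) at the rear.
- relay: Loose plug-in relay, 85 g, standing upright on its brass blades on the bench, right of the tray: a box 36 (its x) x 28 (its y) x 55 mm tall with a clear cover. Origin: centre of its underside, z up. It fits the socket either way round (turned by pi).
- socket_seat (a point): Centre of the pocket floor of the black relay socket (92 (x) x 42 (y) mm, fixed on the tray, place along the rail varies), 28 mm above the bench, axes parallel to the tray's. Pocket: open at the top, 40 (x) x 32 (y) mm inside, 14 mm deep, flared lips up to 17 mm above the floor. A relay fully home stands on this floor, its 36 mm side along x, its top 83 mm above the bench.
- lever (a joint): Grey retaining lever of the socket, rad. 0 = shut: arm upright, its hook 2 mm over the seated relay's top; grows as it tips to the front (-x of the socket), starts at 0.42 to 0.75. Arm 18 mm wide (y), 5 thick, 42 long; hook 22 mm, to +x. Stays where left; 1 N at its top moves it: a closed gripper can push its top shut from in front (rise with it lest it jam). A relay not home blocks it.
- lever_tip (a point): Middle of the top end of the lever's arm, 42 mm from its pivot; moves with the lever. The pivot (axis along the socket's y) is 32 mm in front (-x) of socket_seat and 18 mm above it, so shut the tip stands 88 mm above the bench.
- mount_a: Fixed rubber mount of a bolt on the tray (three alike, in any order), with collar and black hinged cap on top. Origin: centre of its underside, 12 mm above the bench; z up, +x to the cap's hinge; turned up to 0.3 rad against the tray. In this frame, cap shut: centre of the cap's flat top x 0, z 33.5 mm; hinge x 24, z 18.5; middle of the tab x -36, z 30.5; all 7 mm lower once sunk.
- bolt_a (a joint): How far bolt a with its collar and cap has sunk into its mount, m; 0 at the start. Two bolts are tight and give under no tap (under 0.5 mm). The loose one goes down 7 mm when its cap is tapped with 4 N or more, and stays down; it takes some 14 N upwards to draw it out again.
- cap_a (a joint): Opening of the hinged black cap of bolt a, rad: 0 = shut, grows as the tab is lifted, stop at 1.45. Sprung: it falls shut if let go (under 0.5 N at the tab). Cap: round cup, 40 mm diameter, 15 mm tall, flat top, centred on the bolt; from its front a level tab, 14 mm wide and 6 mm thick, reaches from 20 to 44 mm before the centre, its upper face flush with the top.
- cap_a_tab (a point): Middle of the tab of cap a, a good place to pinch it across its 14 mm width (along the mount's y). Shut, it lies 60 mm in front of the hinge and 12 mm above it, and swings on an arc about the hinge's axis (the mount's y), up and to the rear. Free room below the tab: 27 mm, 20 mm once sunk.
- mount_b: Fixed rubber mount of a bolt on the tray (three alike, in any order), with collar and black hinged cap on top. Origin: centre of its underside, 12 mm above the bench; z up, +x to the cap's hinge; turned up to 0.3 rad against the tray. In this frame, cap shut: centre of the cap's flat top x 0, z 33.5 mm; hinge x 24, z 18.5; middle of the tab x -36, z 30.5; all 7 mm lower once sunk.
- bolt_b (a joint): How far bolt b with its collar and cap has sunk into its mount, m; 0 at the start. Two bolts are tight and give under no tap (under 0.5 mm). The loose one goes down 7 mm when its cap is tapped with 4 N or more, and stays down; it takes some 14 N upwards to draw it out again.
- cap_b (a joint): Opening of the hinged black cap of bolt b, rad: 0 = shut, grows as the tab is lifted, stop at 1.45. Sprung: it falls shut if let go (under 0.5 N at the tab). Cap: round cup, 40 mm diameter, 15 mm tall, flat top, centred on the bolt; from its front a level tab, 14 mm wide and 6 mm thick, reaches from 20 to 44 mm before the centre, its upper face flush with the top.
- cap_b_tab (a point): Middle of the tab of cap b, a good place to pinch it across its 14 mm width (along the mount's y). Shut, it lies 60 mm in front of the hinge and 12 mm above it, and swings on an arc about the hinge's axis (the mount's y), up and to the rear. Free room below the tab: 27 mm, 20 mm once sunk.
- mount_c: Fixed rubber mount of a bolt on the tray (three alike, in any order), with collar and black hinged cap on top. Origin: centre of its underside, 12 mm above the bench; z up, +x to the cap's hinge; turned up to 0.3 rad against the tray. In this frame, cap shut: centre of the cap's flat top x 0, z 33.5 mm; hinge x 24, z 18.5; middle of the tab x -36, z 30.5; all 7 mm lower once sunk.
- bolt_c (a joint): How far bolt c with its collar and cap has sunk into its mount, m; 0 at the start. Two bolts are tight and give under no tap (under 0.5 mm). The loose one goes down 7 mm when its cap is tapped with 4 N or more, and stays down; it takes some 14 N upwards to draw it out again.
- cap_c (a joint): Opening of the hinged black cap of bolt c, rad: 0 = shut, grows as the tab is lifted, stop at 1.45. Sprung: it falls shut if let go (under 0.5 N at the tab). Cap: round cup, 40 mm diameter, 15 mm tall, flat top, centred on the bolt; from its front a level tab, 14 mm wide and 6 mm thick, reaches from 20 to 44 mm before the centre, its upper face flush with the top.
- cap_c_tab (a point): Middle of the tab of cap c, a good place to pinch it across its 14 mm width (along the mount's y). Shut, it lies 60 mm in front of the hinge and 12 mm above it, and swings on an arc about the hinge's axis (the mount's y), up and to the rear. Free room below the tab: 27 mm, 20 mm once sunk.
- dish: steel parts dish with screws, 52 mm diameter, 16 mm tall, on the tray left of the socket; origin under its centre. Leave alone.
- screwdriver: black-handled screwdriver, 190 mm long, lying on the bench to the right; origin under its middle. Leave alone.
- spanner: steel spanner, 180 mm long, lying on the bench to the left; origin under its middle. Leave alone.
- bottle: white plastic bottle, 66 mm diameter, 160 mm tall, standing at the far left; origin under its centre. Leave alone.
- dishes: stack of yellowish culture dishes, 90 mm diameter, 54 mm tall, right of the tray; origin under its centre. Leave alone.
- slidebox: white box of slides, 34 x 84 x 60 mm tall, left of the tray; origin under its centre. Leave alone.
- mouse: black computer mouse, 100 x 60 x 30 mm, on its pad at the right; origin under its centre. Leave alone.

How it is judged:
By the outcome, as a careful person would: the job done as asked, in the order asked, and still so for the second after the job is handed in, while the arm keeps its last pose, push and grip.
It also fails if it takes over 72 s, if anything falls off the work surface, if the arm or the gripper's body presses on something with over 40 N, if the wrist force passes 120 N, or if a joint passes its speed limit or range.

## Working session

There is one attempt and no reset: what is moved stays moved. The work goes in short steps, Python scripts to look and compute and a shell command to move; the robot and the scene stay as the last step left them, time stands still between calls to the robot, and variables do not carry over. Pictures are saved under pics/ and viewed, and the job is handed in when it is done.

```bash
ls; mkdir -p pics
python3 - <<'E'
from bench import env,capture
import cv2
for n in ["scene","top","wrist"]:
    c=capture(n); cv2.imwrite(f"pics/{n}0.png",c["image"][:,:,::-1])
    print(n,{k:v for k,v in c.items() if k!="image"})
print(env.sense())
E
```

```text
pics
scene {'fx': 363.7344505004772, 'fy': 363.7344505004772, 'cx': 250.55292772080045, 'cy': 189.8710135277424, 'xyz': array([0.94382683, 0.37953365, 0.98306388]), 'orientation': array([0.26361124, 0.70318693, 2.37856075])}
top {'fx': 440.98794347806586, 'fy': 440.98794347806586, 'cx': 252.9875298266482, 'cy': 183.51789137334697, 'xyz': array([ 0.30327373, -0.05353802,  1.52223432]), 'orientation': array([ 0.16332073, -0.14400794, -1.57473506])}
wrist {'fx': 345.8544909296094, 'fy': 345.8544909296094, 'cx': 258.7017088362603, 'cy': 189.66240090784865, 'xyz': array([ 0.24154521, -0.49826218,  0.37395077]), 'orientation': array([-0.25687611,  0.18723842, -1.24445424])}
{'time_s': 0.15, 'q': array([-1.47130397e+00,  3.81050464e-01,  1.29801573e+00, -3.60225406e-06,
        1.46361128e+00, -2.15282620e-01]), 'qd': array([-0.00129809, -0.00232192, -0.00270481, -0.00064259,  0.00087862,
        0.00045257]), 'joint_efforts': array([ 1.87736907e-03, -4.48625064e+01, -2.31345749e+01, -2.33075543e-04,
        3.78210636e-03,  8.57501419e-06]), 'ee_pos': array([ 0.17026665, -0.52276664,  0.24187258]), 'tool_rot': array([-2.54151673e+00,  1.84532407e+00,  1.13709730e-03]), 'force': array([-0.57616129, -0.22693681, -0.68916847]), 'torque': array([-0.02778426,  0.01195358,  0.03377032]), 'opening': 0.08535354956734717}
```

View pics/scene0.png

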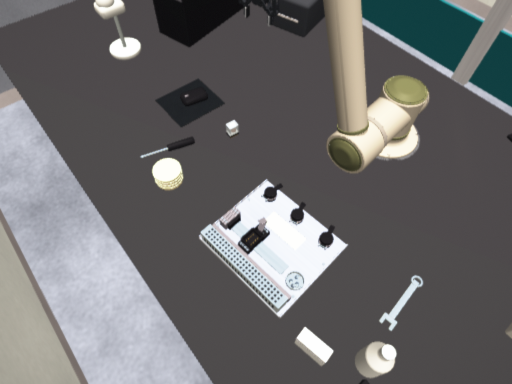

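View pics/top0.png

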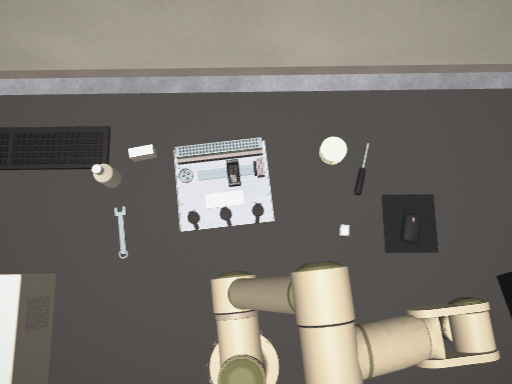

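View pics/wrist0.png

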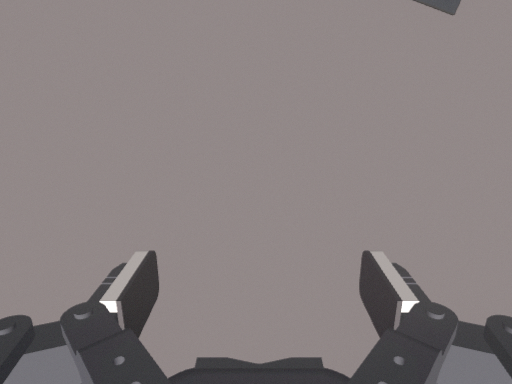

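The scene view shows the tray with caps at (270,193), (297,214) and (326,239), and the relay at (232,128). In the top view the relay is at (345,230) and the caps are at (194,217), (226,214) and (258,210). I'll write helpers and enlarge these areas.

```bash
cat > h.py <<'E'
import numpy as np, cv2
from bench import env,capture
from scipy.spatial.transform import Rotation as R
def pix2plane(c,u,v,z):
    d=np.array([(u-c["cx"])/c["fx"],-(v-c["cy"])/c["fy"],-1.0])
    d=R.from_rotvec(c["orientation"]).apply(d); o=np.array(c["xyz"])
    return o+d*(z-o[2])/d[2]
def proj(c,p):
    q=R.from_rotvec(c["orientation"]).inv().apply(np.atleast_2d(p)-np.array(c["xyz"]))
    return np.c_[c["cx"]+c["fx"]*q[:,0]/-q[:,2], c["cy"]+c["fy"]*(-q[:,1])/-q[:,2]]
def crop(c,name,u0,v0,w,h,s,pts=None):
    im=c["image"][v0:v0+h,u0:u0+w,::-1]
    im=cv2.resize(im,None,fx=s,fy=s,interpolation=cv2.INTER_CUBIC)
    if pts is not None:
        for u,v in pts: cv2.circle(im,(int((u-u0+.5)*s),int((v-v0+.5)*s)),2,(0,0,255),-1)
    cv2.imwrite("pics/"+name+".png",im)
def T(s=None):
    s=s or env.sense(); return np.array(s["ee_pos"]),R.from_rotvec(s["tool_rot"])
def totool(target, yaw=None):
    "shift (cm) in tool axes to get TCP to target"
    p,r=T(); return r.inv().apply(np.array(target)-p)*100
E
python3 - <<'E'
from h import *
c=capture("top"); crop(c,"t1",165,130,115,105,7); crop(c,"t1r",310,190,80,60,8)
c=capture("scene"); crop(c,"s1",190,175,160,140,5)
crop(c,"s1r",200,100,80,60,8)
print(T()[1].as_matrix())
E
```

```text
[[ 3.09623266e-01 -9.50859310e-01 -8.21464452e-05]
 [-9.50859075e-01 -3.09623248e-01  6.80942965e-04]
 [-6.72915407e-04 -1.32726092e-04 -9.99999765e-01]]
```

View pics/t1.png

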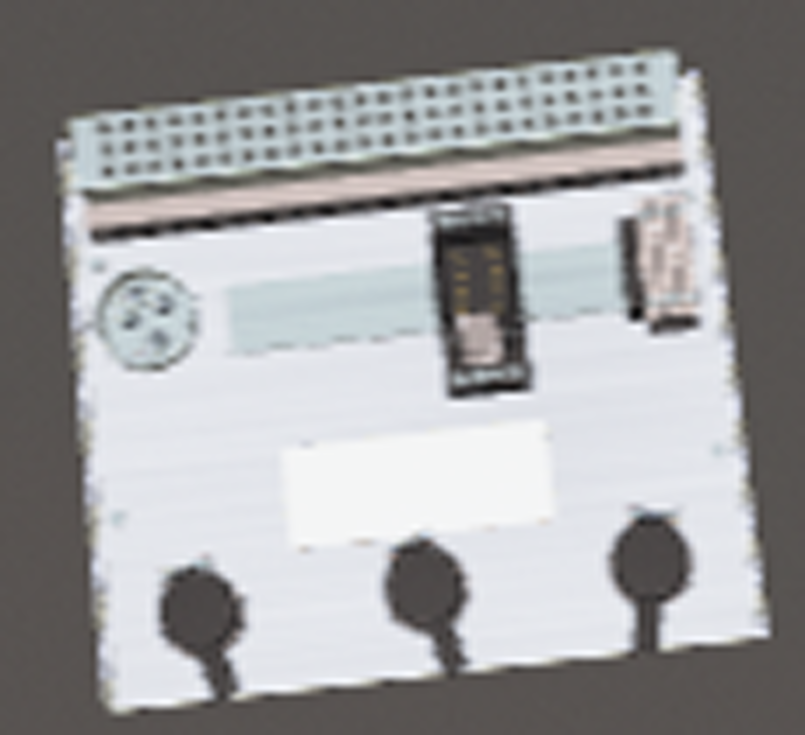

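View pics/t1r.png

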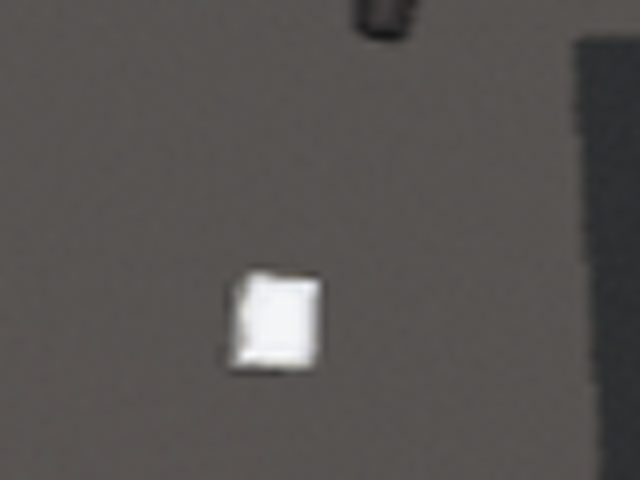

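View pics/s1.png

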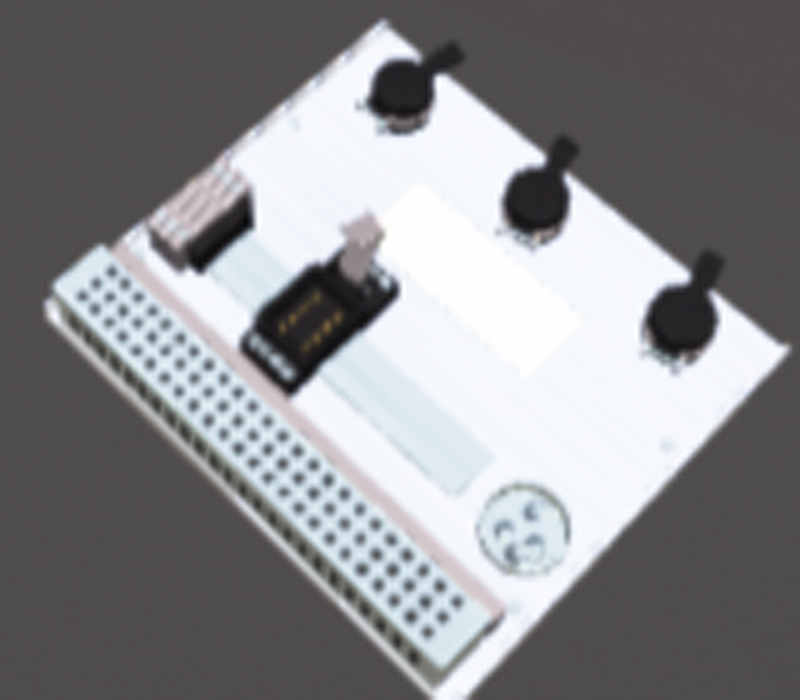

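```bash
cat >> h.py <<'E'
def cp(u0,v0,s,x,y): return (x+.5)/s-.5+u0,(y+.5)/s-.5+v0
E
python3 - <<'E'
from h import *
c=capture("top")
f=lambda x,y,z: pix2plane(c,*cp(165,130,7,x,y),z).round(4)
g=lambda x,y,z: pix2plane(c,*cp(310,190,8,x,y),z).round(4)
for n,a in dict(FL=(112,712,.012),FR=(768,636,.012),RR=(698,70,.012),RL=(58,140,.012)).items(): print(n,f(*a))
for n,a in dict(capL=(201,612,.0455),capM=(426,587,.0455),capR=(651,560,.0455),tabL=(224,697,.0455),tabM=(455,668,.0455),tabR=(648,648,.0455)).items(): print(n,f(*a))
print("socket ends", f(470,215,.045),f(488,385,.045))
for a in [(250,272),(320,279),(315,367),(235,365)]: print("relay",g(*a,.055))
FL,FR=f(112,712,.012),f(768,636,.012)
d=FR-FL; print(np.linalg.norm(d)); 
yaw=np.arctan2(d[0],-d[1]); print("yaw",np.arctan2(-( -d[0]),-d[1]))
c2=capture("scene")
f2=lambda x,y,z: pix2plane(c2,*cp(190,175,5,x,y),z).round(4)
for n,a in dict(capR=(403,88,.0455),capM=(537,198,.0455),capL=(681,316,.0455)).items(): print(n,f2(*a))
for n,a in dict(FR=(383,20,.012),FL=(788,350,.012)).items(): print(n,f2(*a))
E
```

```text
FL [0.4382 0.2133 0.012 ]
FR [ 0.4724 -0.1082  0.012 ]
RR [ 0.7614 -0.0777  0.012 ]
RL [0.7284 0.2476 0.012 ]
capL [0.4829 0.1656 0.0455]
capM [0.4939 0.0572 0.0455]
capR [ 0.506  -0.0513  0.0455]
tabL [0.4419 0.1538 0.0455]
tabM [0.4548 0.0431 0.0455]
tabR [ 0.4635 -0.0494  0.0455]
socket ends [0.6784 0.0363 0.045 ] [0.5929 0.0274 0.045 ]
relay [ 0.4551 -0.3274  0.055 ]
relay [ 0.4519 -0.3563  0.055 ]
relay [ 0.4155 -0.3524  0.055 ]
relay [ 0.4166 -0.3195  0.055 ]
0.3233139186611056
yaw 0.10597781412937686
capR [ 0.5087 -0.0462  0.0455]
capM [0.4971 0.0619 0.0455]
capL [0.4855 0.1694 0.0455]
FR [ 0.469  -0.1096  0.012 ]
FL [0.4359 0.2163 0.012 ]
```

View pics/s1r.png

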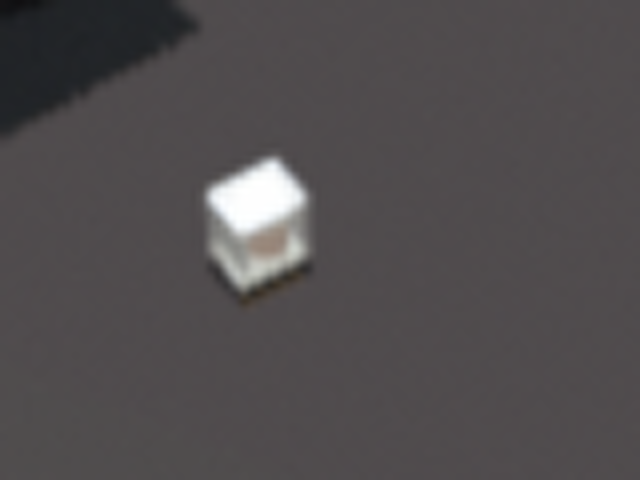

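Tray: front edge measures 323 mm against 324 given, yaw about 0.106. The relay is near (0.434, -0.340) with yaw about -0.1. I'll move near it and look with the wrist camera.

```bash
python3 -m jog '0 0 0 8 8.5; -4 -3 0 8 8.5; -4 -3 0 8 8.5; -4 -3 0 0 8.5; -4 -3 0 0 8.5'; python3 -m jog '-2 -3 0 0 8.5; 0 0 0 0 8.5'
python3 - <<'E'
from h import *
c=capture("wrist"); crop(c,"w1",0,0,512,384,1.5)
print(c["xyz"],c["orientation"],T()[0],T()[1].as_matrix()[:2,0]); print(proj(c,[[.434,-.34,.055],[.434,-.34,0]]))
E
```

```text
time_s: 0.98
ee_pos: [0.2902, -0.3627, 0.2425]
tool_rot: [2.102, -2.334, 0.001]
force: [0.3, -0.4, 0.3]
opening: 0.0853
time_s: 1.23
ee_pos: [0.3227, -0.346, 0.2424]
tool_rot: [-2.107, 2.33, -0.001]
force: [0.1, 0.9, -0.2]
opening: 0.0851
[ 0.39724155 -0.35216168  0.37462846] [-0.22479115  0.24803772 -1.65632927] [ 0.32180235 -0.34675425  0.24234707] [-0.10188379 -0.99479629]
[[240.21589709  40.31416192]
 [243.00374653  46.86724676]]
```

View pics/w1.png

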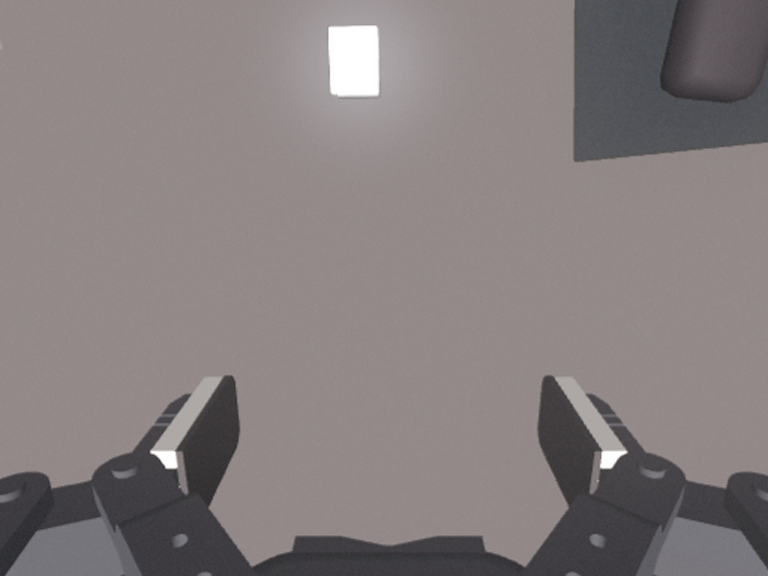

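The relay's top is at about (354,61) in this 1.5x picture. I'll enlarge it.

Run:
```python
from h import *
c=capture("wrist"); crop(c,"w2",205,5,65,70,8)
```

```text
(no output)
```

View pics/w2.png

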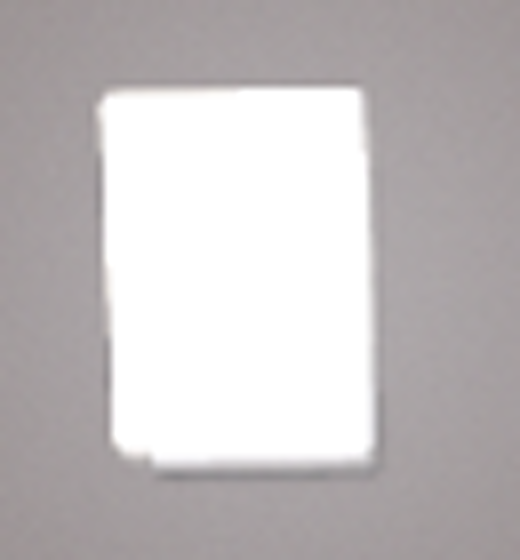

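Run:
```python
from h import *
c=capture("wrist")
P=np.array([pix2plane(c,*cp(205,5,8,x,y),.055) for x,y in [(100,88),(363,86),(375,458),(113,455)]])
print(P.round(4),P.mean(0)); e=lambda a,b:(np.linalg.norm(P[a]-P[b]),np.degrees(np.arctan2(*(P[a]-P[b])[[1,0]])))
print(e(0,3),e(1,2),e(0,1),e(3,2))
p,r=T();print(totool([.434,-.34,.242]), np.degrees(np.arctan2(r.as_matrix()[1,0],r.as_matrix()[0,0])))
```

```text
[[ 0.4534 -0.3245  0.055 ]
 [ 0.4508 -0.3519  0.055 ]
 [ 0.4143 -0.3492  0.055 ]
 [ 0.4175 -0.321   0.055 ]] [ 0.43399217 -0.33664625  0.055     ]
(np.float64(0.03605248011971205), np.float64(-5.615475609662409)) (np.float64(0.036562184936389276), np.float64(-4.216662819352705)) (np.float64(0.027511406704999603), np.float64(84.56555898967679)) (np.float64(0.028406792018364962), np.float64(83.55373797711869))
[ -1.92574575 -11.16953758   0.02354878] -95.98149966914615
```

The size checks out (36.3 x 28 mm): the relay centre is (0.434, -0.3366) and its yaw is -5.4°. I'll approach it next.

```bash
python3 -m jog '-1.25 -5.6 0 -0.5 6; -1 -5.53 3 0 6; 0 0 5 0 6; 0 0 5 0 6; 0 0 0 0 6'
python3 - <<'E'
from h import *
c=capture("wrist"); crop(c,"w3",0,0,512,384,1.5)
print(T()[0],totool([.434,-.3366,.032]))
E
```

```text
time_s: 2.0
ee_pos: [0.4316, -0.3356, 0.1103]
tool_rot: [-2.111, 2.326, 0.011]
force: [-0.0, -0.4, 0.3]
opening: 0.0598
[ 0.43260285 -0.3366157   0.1128548 ] [-4.14493605e-03 -1.50663073e-01  8.08528205e+00]
```

View pics/w3.png

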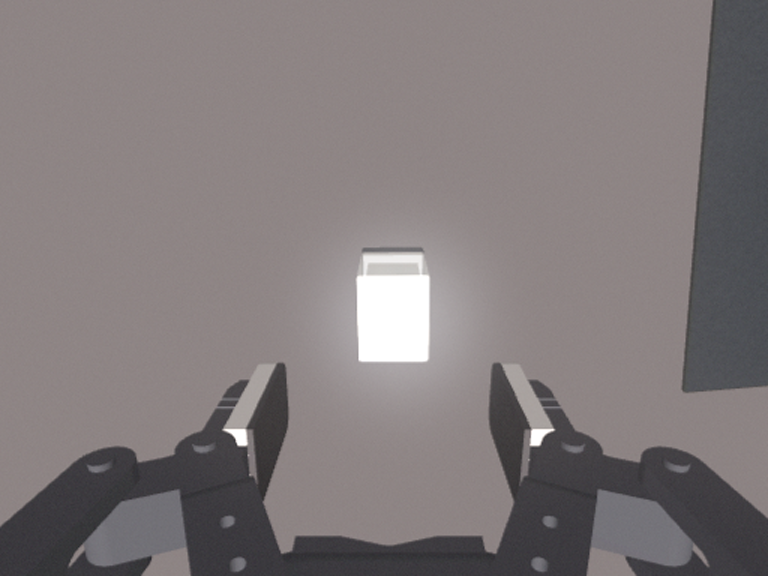

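The relay is centred between the pads and square to them. I'll descend and grip.

```bash
python3 -m jog '0 -0.15 3.5 0 6; 0 0 3 0 6; 0 0 1.6 0 6; 0 0 0 0 6; 0 0 0 0 2.4' 40; python3 -m jog '0 0 0 0 2.4; 0 0 0 0 2.4; 0 0 0 0 2.4' 40
python3 - <<'E'
from h import *
print(T()[0], env.sense()["opening"])
c=capture("wrist"); crop(c,"w4",120,120,280,210,2.5)
E
```

```text
time_s: 2.68
ee_pos: [0.4353, -0.3369, 0.0334]
tool_rot: [2.113, -2.325, 0.004]
force: [0.2, -1.0, -0.5]
opening: 0.0429
time_s: 3.05
ee_pos: [0.4352, -0.3367, 0.0332]
tool_rot: [2.113, -2.325, 0.004]
force: [-0.8, 0.1, 5.6]
opening: 0.0273
[ 0.43520194 -0.33666573  0.0332341 ] 0.02731560074658987
```

View pics/w4.png

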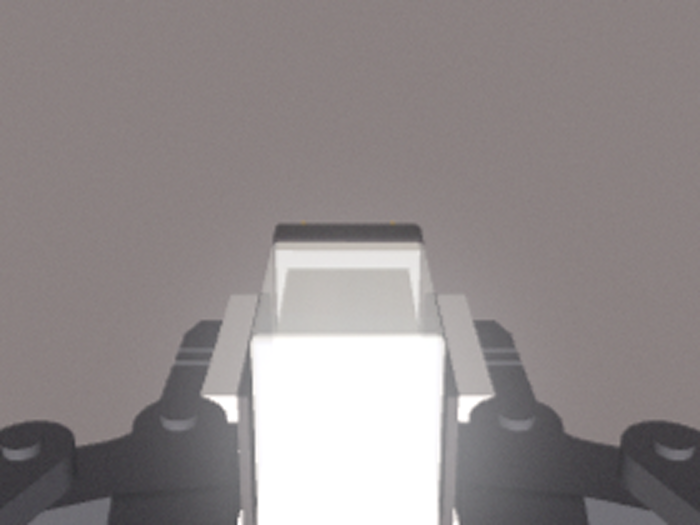

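Gripped: opening 27.3 mm, relay centre 1.2 mm towards the base from the TCP, and its underside 33 mm below. Next I'll lift it, turn to the tray's yaw and move to where the wrist camera sees the socket.

```bash
python3 -m jog '0 0 -3 0 2.4; 0 0 -6 0 2.4; 0 0 -6 -5.5 2.4; 0 0 -6 -6 2.4; -4 -2 0 0 2.4' 40; python3 -m jog '-5 -2.3 0 0 2.4; -5 -2.3 0 0 2.4; -5 -2.3 0 0 2.4; -5 -2.4 0 0 2.4; -5 -2.4 0 0 2.4'; python3 -m jog '-4.6 -2.3 0 0 2.4; -1.5 -0.3 0 0 2.4; 0 0 0 0 2.4'
python3 - <<'E'
from h import *
p,r=T();print(p, env.sense()["opening"],np.degrees(np.arctan2(r.as_matrix()[1,0],r.as_matrix()[0,0])))
c=capture("wrist"); crop(c,"w5",0,0,512,384,1.5)
print(proj(c,[.636,.032,.028]))
E
```

```text
time_s: 3.72
ee_pos: [0.4511, -0.2964, 0.2468]
tool_rot: [2.332, -2.103, 0.016]
force: [0.5, 0.9, -3.1]
opening: 0.0275
time_s: 4.35
ee_pos: [0.5407, -0.0315, 0.2423]
tool_rot: [-2.335, 2.101, -0.001]
force: [0.3, -0.7, -1.5]
opening: 0.0276
time_s: 4.72
ee_pos: [0.5597, 0.0305, 0.242]
tool_rot: [2.337, -2.1, 0.0]
force: [0.4, -0.3, -2.0]
opening: 0.0275
[0.55966652 0.03048601 0.24198561] 0.027516592914745154 -83.88149018127275
[[266.95938059  82.41407247]]
```

View pics/w5.png

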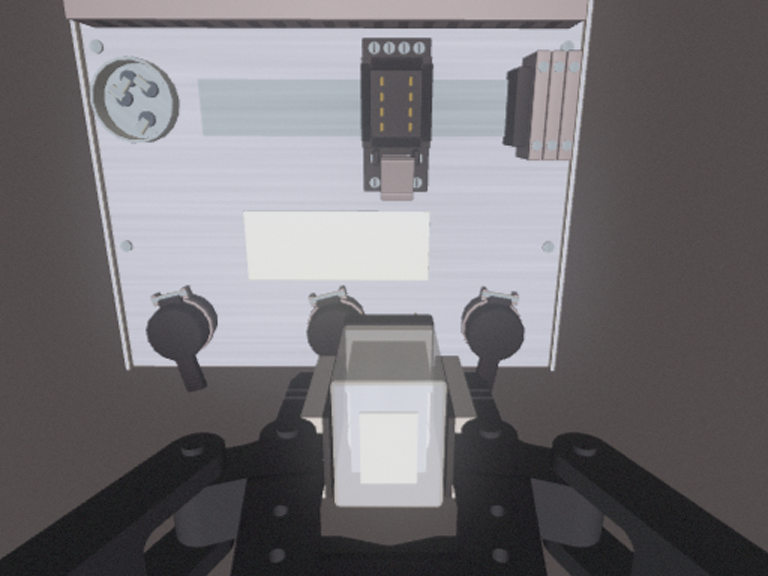

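The wrist view shows the socket pocket at about (397,105) in the 1.5x picture, with the lever at (397,178). I'll enlarge the socket and the caps.

Run:
```python
from h import *
c=capture("wrist"); crop(c,"w6",225,15,80,125,6); crop(c,"w7",85,180,280,85,2.8)
```

```text
(no output)
```

View pics/w6.png

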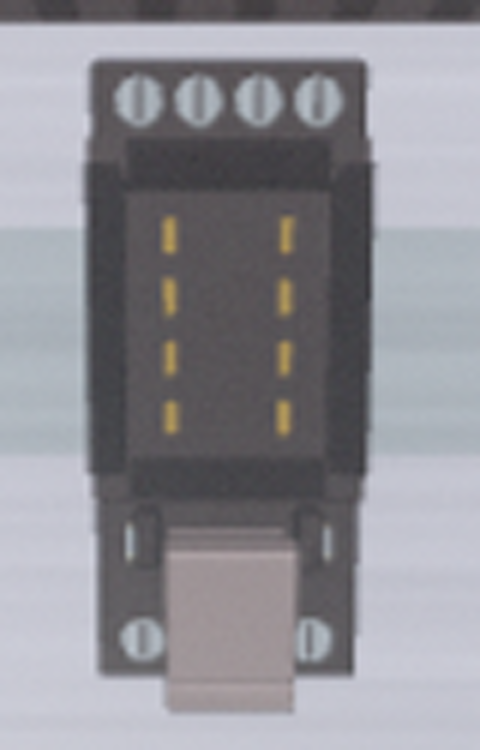

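View pics/w7.png

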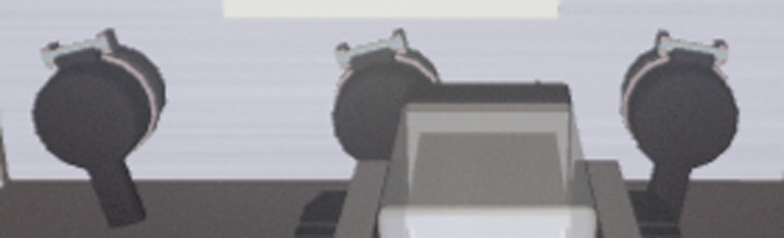

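Run:
```python
from h import *
c=capture("wrist")
f=lambda x,y,z: pix2plane(c,*cp(225,15,6,x,y),z)
P=np.array([f(x,y,.028) for x,y in [(127,192),(330,190),(325,458),(132,458)]])
print(P.round(4),P.mean(0)); e=lambda a,b:(np.linalg.norm(P[a]-P[b]),np.degrees(np.arctan2(*(P[a]-P[b])[[1,0]])))
print(e(0,3),e(1,2),e(0,1),e(3,2))
print("contacts",f(228,326,.028), [f(x,y,.028).round(4) for x,y in [(169,235),(287,235),(171,418),(284,418)]])
L=np.array([f(x,y,.045) for x,y in [(85,162),(374,162),(364,472),(90,472)]]); print("lips",L.round(4),L.mean(0))
# ends of the socket
print("ends", f(229,60,.03),f(227,675,.03), f(229,60,.04),f(227,675,.04))
yaw=.106; ct=np.array([np.cos(yaw),np.sin(yaw),0])
for s in [P.mean(0)]:
  s=s.copy(); s[2]=.028
  piv=s-.032*ct+[0,0,.018]
  for a in [.42,.5,.6,.7,.75]:
    tip=piv-.042*np.sin(a)*ct+[0,0,.042*np.cos(a)]
    hk=tip+.022*np.cos(a)*ct+[0,0,.022*np.sin(a)]
    q=proj(c,[tip,hk]); print(a,tip.round(4),((q-[225,15])*6).round(0))
```

```text
[[0.6655 0.0535 0.028 ]
 [0.6692 0.0223 0.028 ]
 [0.6295 0.0181 0.028 ]
 [0.6262 0.0489 0.028 ]] [0.64759661 0.03569028 0.028     ]
(np.float64(0.03961308777902744), np.float64(6.60661578163454)) (np.float64(0.039901125879049044), np.float64(5.939380072935606)) (np.float64(0.03142893722451891), np.float64(96.60334898245613)) (np.float64(0.030965611900682977), np.float64(96.07534077087456))
contacts [0.64771877 0.03578239 0.028     ] [array([0.6601, 0.0464, 0.028 ]), array([0.662 , 0.0281, 0.028 ]), array([0.633 , 0.0433, 0.028 ]), array([0.6349, 0.0254, 0.028 ])]
lips [[0.6674 0.0592 0.045 ]
 [0.6719 0.0171 0.045 ]
 [0.6283 0.0129 0.045 ]
 [0.6239 0.0546 0.045 ]] [0.64787414 0.03595905 0.045     ]
ends [0.68545984 0.03979618 0.03      ] [0.59374914 0.03004586 0.03      ] [0.68397094 0.0397514  0.04      ] [0.59492491 0.03028438 0.04      ]
0.42 [0.5987 0.0305 0.0843] [[229. 683.]
 [231. 538.]]
0.5 [0.5958 0.0302 0.0829] [[229. 704.]
 [231. 568.]]
0.6 [0.5922 0.0298 0.0807] [[229. 727.]
 [231. 604.]]
0.7 [0.5889 0.0294 0.0781] [[229. 748.]
 [230. 639.]]
0.75 [0.5873 0.0293 0.0767] [[228. 757.]
 [230. 656.]]
```

Seat (0.6477, 0.0357), pocket 39.8 x 31.2 mm against 40 x 32, yaw about 6.3°. The lever is at about 0.43. I'll check the relay's pose in the hand from the same picture.

Run:
```python
from h import *
c=capture("wrist"); p,r=T()
crop(c,"w8",200,200,120,150,4)
P=np.array([pix2plane(c,*cp(0,0,1.5,x,y),p[2]-.0332+.055) for x,y in [(332,383),(445,382),(443,506),(335,506)]])
print(P.round(4),P.mean(0),(r.inv().apply(P.mean(0)-p)*1000).round(1)); e=lambda a,b:(np.linalg.norm(P[a]-P[b]),np.degrees(np.arctan2(*(P[a]-P[b])[[1,0]])))
print(e(0,3),e(1,2),e(0,1),e(3,2))
```

```text
[[0.575  0.045  0.2638]
 [0.5781 0.0185 0.2638]
 [0.5431 0.0142 0.2638]
 [0.5402 0.0417 0.2638]] [0.5591153  0.0298416  0.26382613] [ -1.2   0.5 -21.8]
(np.float64(0.034975071843885056), np.float64(5.47543181541946)) (np.float64(0.035246150732506), np.float64(7.046500037612016)) (np.float64(0.026689396810527826), np.float64(96.5879944408166)) (np.float64(0.02765193071521364), np.float64(96.01497619453643))
```

View pics/w8.png

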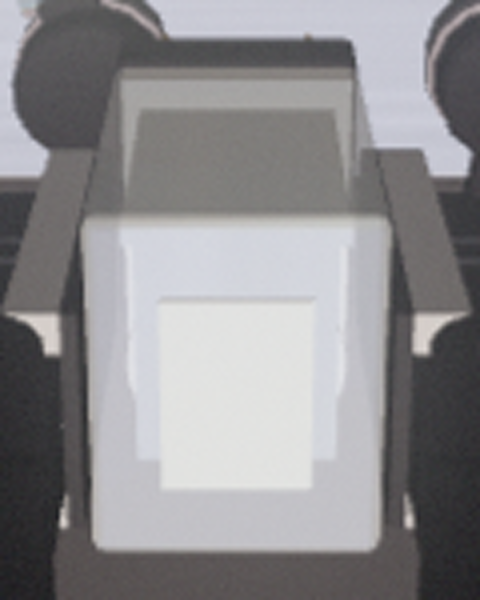

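The relay sits square in the hand (96.3°, same as the socket). I'll move above the pocket and check at close range before inserting.

```bash
python3 -m jog '0.2 -4 0 0 2.4; 0.27 -4.88 0 0 2.4; 0 0 5 0 2.4; 0 0 5 0 2.4; 0 0 3.7 0 2.4' 40; python3 -m jog '0 0 0 0 2.4; 0 0 0 0 2.4'
python3 - <<'E'
from h import *
p,r=T();print(p, env.sense()["opening"],np.degrees(np.arctan2(r.as_matrix()[1,0],r.as_matrix()[0,0])))
c=capture("wrist"); crop(c,"w9",100,60,320,240,2.4)
s=np.array([.6477,.0357,.028]);y=.108;R2=np.array([[np.cos(y),-np.sin(y)],[np.sin(y),np.cos(y)]])
E
```

```text
time_s: 5.55
ee_pos: [0.6481, 0.0334, 0.1026]
tool_rot: [2.333, -2.102, -0.003]
force: [0.9, 0.2, -0.3]
opening: 0.0277
time_s: 5.8
ee_pos: [0.6496, 0.0339, 0.1068]
tool_rot: [-2.333, 2.101, -0.004]
force: [-0.1, -0.1, -1.2]
opening: 0.0274
[0.6496117  0.03394834 0.10682832] 0.027443950425675812 -84.01300182599381
```

View pics/w9.png

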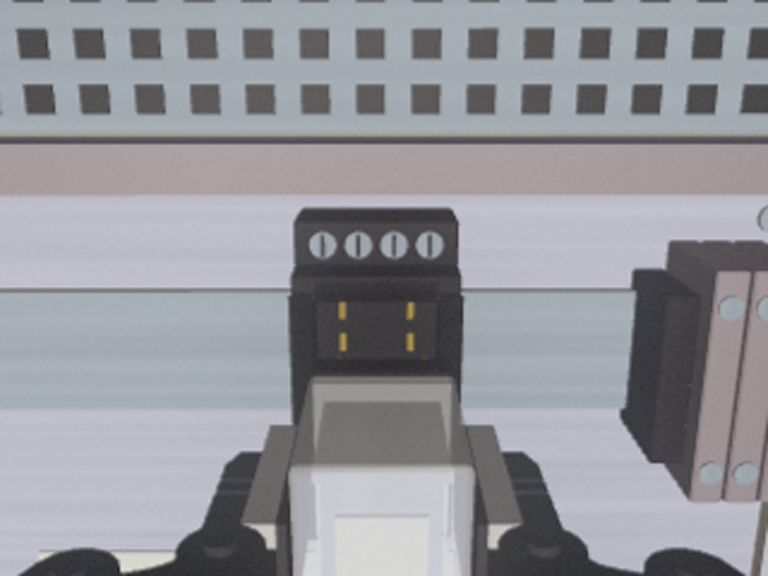

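Run:
```python
from h import *
p,r=T();print(p)
c=capture("wrist")
f=lambda x,y,z: pix2plane(c,*cp(100,60,2.4,x,y),z)
M=r.as_matrix(); s=np.array([.6477,.0357,.028])
def st(q,o): return (r.inv().apply(q-o)*1000).round(1)
print("relay rear bottom rel TCP tool mm", st(f(312,378,p[2]-.0332),p),st(f(453,378,p[2]-.0332),p))
print("top rear edge",st(f(292,466,p[2]+.0218),p),st(f(470,466,p[2]+.0218),p))
for a in [(343,311),(410,311),(342,342),(410,342)]: print("contact",f(*a,.028).round(4), st(f(*a,.028),p))
print("pocket rear wall floor", st(f(316,300,.028),p), st(f(437,300,.028),p))
```

```text
[0.64972855 0.03412726 0.10718899]
relay rear bottom rel TCP tool mm [-16.1  -9.5  33.2] [14.  -9.6 33.2]
top rear edge [-14.5 -17.4 -21.7] [ 11.8 -17.4 -21.7]
contact [0.6592 0.0466 0.028 ] [-11.5 -10.5  79.2]
contact [0.6611 0.0289 0.028 ] [  6.3 -10.5  79.2]
contact [0.6505 0.0461 0.028 ] [-11.9  -1.7  79.2]
contact [0.6525 0.0279 0.028 ] [ 6.4 -1.8 79.2]
pocket rear wall floor [-18.6 -13.5  79.2] [ 13.5 -13.5  79.3]
```

Close-range contacts give a pocket offset of about -1.6 mm (tool x) and +1.7 mm (tool y), averaging both measurements. I'll correct by that, then lower while watching the force. The underside reaches the lips at TCP z = 0.078 and is home at 0.061.

```bash
python3 -m jog '-0.16 0.17 1.5 0 2.4; 0 0 1 0 2.4; 0 0 0 0 2.4' 40
python3 - <<'E'
from h import *
p,r=T();print(p)
c=capture("wrist"); crop(c,"w10",180,140,150,130,5)
E
```

```text
time_s: 6.28
ee_pos: [0.6463, 0.0363, 0.0787]
tool_rot: [2.334, -2.1, -0.003]
force: [-0.3, -0.3, -1.0]
opening: 0.0274
[0.64632821 0.03626961 0.07866906]
```

View pics/w10.png

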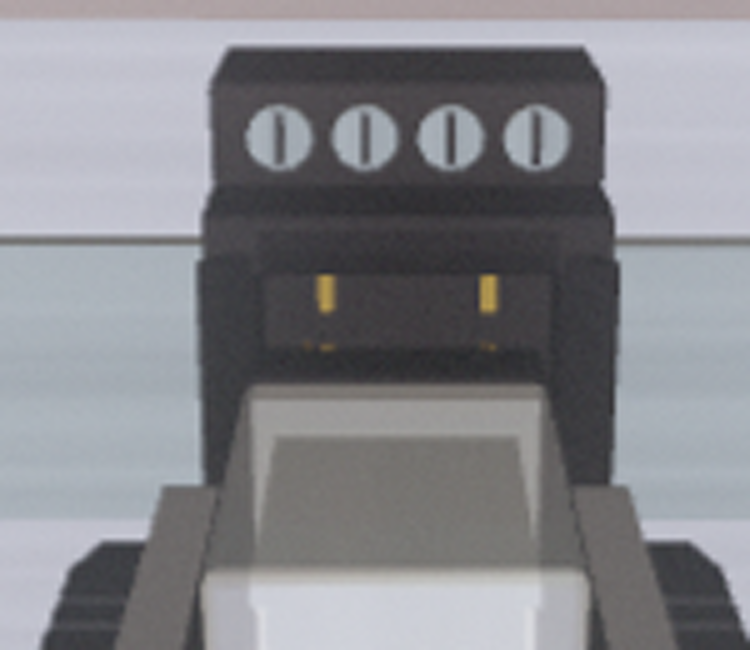

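Run:
```python
from h import *
p,r=T();print(p)
c=capture("wrist")
f=lambda x,y,z: pix2plane(c,*cp(180,140,5,x,y),z)
def st(q,o=p): return (r.inv().apply(q-o)*1000).round(1)
print("rear bottom",st(f(254,350,p[2]-.0332)),st(f(541,350,p[2]-.0332)))
print("top rear",st(f(202,572,p[2]+.0218)),st(f(588,572,p[2]+.0218)))
for a in [(326,293),(488,293)]: print("contact",f(*a,.028).round(4), st(f(*a,.028)))
print("lips",st(f(200,260,.045)),st(f(618,260,.045)))
```

```text
[0.64674006 0.03622342 0.07937487]
rear bottom [-15.6 -13.7  33.2] [ 13.6 -13.7  33.2]
top rear [-14.9 -17.4 -21.8] [ 12.4 -17.4 -21.8]
contact [0.6594 0.0466 0.028 ] [ -9.  -13.8  51.4]
contact [0.6614 0.0286 0.028 ] [  9.1 -13.8  51.4]
lips [-21.  -22.9  34.4] [ 21.2 -23.   34.3]
```

The relay needs to go 1.1 mm in tool x and -1.3 mm in tool y. I'll apply that and lower gently.

```bash
python3 -m jog '0.11 -0.13 0 0 2.4; 0 0 0 0 2.4; 0 0 0.4 0 2.4; 0 0 0 0 2.4' 40;python3 -m jog '0 0 0.4 0 2.4; 0 0 0 0 2.4'
```

```text
time_s: 6.88
ee_pos: [0.6481, 0.0352, 0.0755]
tool_rot: [2.335, -2.101, -0.001]
force: [1.1, 0.8, -1.3]
opening: 0.0275
time_s: 7.12
ee_pos: [0.6481, 0.0352, 0.0715]
tool_rot: [2.335, -2.101, -0.001]
force: [0.1, 0.6, -0.4]
opening: 0.027
```

```bash
python3 -m jog '0 0 0.4 0 2.4; 0 0 0 0 2.4';python3 -m jog '0 0 0.3 0 2.4; 0 0 0 0 2.4';python3 -m jog '0 0 0.3 0 2.4; 0 0 0 0 2.4'
```

```text
time_s: 7.38
ee_pos: [0.6481, 0.0352, 0.0675]
tool_rot: [2.335, -2.101, -0.001]
force: [-0.3, 0.9, -1.4]
opening: 0.0275
time_s: 7.62
ee_pos: [0.6482, 0.0352, 0.0646]
tool_rot: [2.335, -2.101, -0.001]
force: [-0.4, 0.3, -1.6]
opening: 0.0273
time_s: 7.88
ee_pos: [0.6482, 0.0352, 0.0616]
tool_rot: [2.335, -2.101, -0.001]
force: [0.2, 0.1, -1.0]
opening: 0.0271
```

```bash
python3 -m jog '0 0 0.1 0 2.4; 0 0 0 0 2.4';python3 -m jog '0 0 0.1 0 2.4; 0 0 0 0 2.4'
```

```text
time_s: 8.12
ee_pos: [0.6484, 0.0352, 0.0613]
tool_rot: [-2.335, 2.101, -0.0]
force: [-2.0, 0.4, 2.9]
opening: 0.0276
time_s: 8.38
ee_pos: [0.6484, 0.0352, 0.0612]
tool_rot: [-2.335, 2.101, -0.001]
force: [-4.4, -0.2, 9.5]
opening: 0.0275
```

The stop came at TCP z = 0.0612, exactly the expected seated height, with 9.5 N under the push. I'll release, rise and back off towards the front.

```bash
python3 -m jog '0 0 0 0 4.5; 0 0 0 0 4.5; 0 0 -1 0 4.5; 0 0 -4 0 4.5; 0 0 -4 0 4.5' 30; python3 -m jog '0 4 -4 0 1; 0 4 0 0 0; 0 0 0 0 0; 0 0 0 0 0'
python3 - <<'E'
from h import *
p,r=T();print(p,env.sense()["opening"])
c=capture("wrist"); crop(c,"w11",180,10,170,190,4)
E
```

```text
time_s: 9.0
ee_pos: [0.6483, 0.0352, 0.1514]
tool_rot: [2.335, -2.101, -0.0]
force: [-0.2, -0.0, 0.6]
opening: 0.0451
time_s: 9.5
ee_pos: [0.5694, 0.0267, 0.1904]
tool_rot: [-2.335, 2.101, -0.002]
force: [-0.0, 0.2, -0.3]
opening: 0.0001
[0.56940337 0.02670392 0.19036811] 0.0001462785593199571
```

View pics/w11.png

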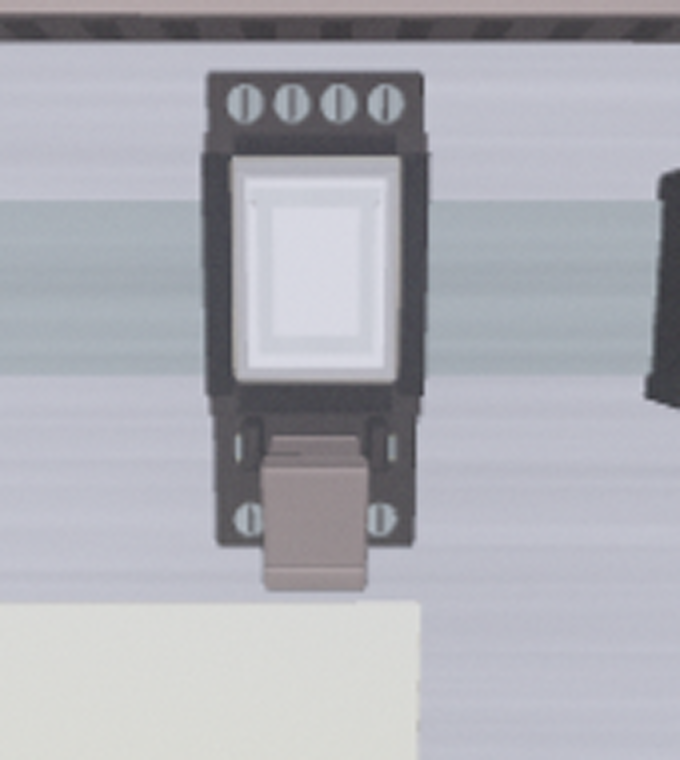

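Run:
```python
from h import *
c=capture("wrist"); p,r=T()
f=lambda x,y,z: pix2plane(c,*cp(180,10,4,x,y),z)
P=np.array([f(*a,.083) for a in [(231,156),(401,155),(399,382),(235,382)]]); print(P.mean(0),[np.linalg.norm(P[i]-P[j])for i,j in [(0,1),(1,2),(2,3),(3,0)]])
ct=np.array([np.cos(.106),np.sin(.106),0]); s=np.array([.6477,.0355,.028]); piv=s-.032*ct+[0,0,.018]
for a in np.arange(.35,.76,.05):
    ar=-np.sin(a)*ct+[0,0,np.cos(a)]; n=np.cos(a)*ct+[0,0,np.sin(a)]
    pts=[piv+.042*ar-.0025*n, piv+.042*ar, piv+.042*ar+.022*n]
    q=proj(c,pts); print(round(a,2),pts[1].round(4),((q-[180,10])*4)[:,1].round(0))
```

```text
[0.64800455 0.03630054 0.083     ] [np.float64(0.02732778666155261), np.float64(0.03550338627928736), np.float64(0.02759215882041196), np.float64(0.03535117798737796)]
0.35 [0.6016 0.0306 0.0855] [567. 554. 437.]
0.4 [0.5996 0.0304 0.0847] [577. 565. 452.]
0.45 [0.5977 0.0302 0.0838] [586. 575. 467.]
0.5 [0.5959 0.03   0.0829] [595. 584. 481.]
0.55 [0.594  0.0298 0.0818] [603. 593. 496.]
0.6 [0.5923 0.0296 0.0807] [611. 601. 510.]
0.65 [0.5906 0.0294 0.0794] [618. 609. 524.]
0.7 [0.589  0.0293 0.0781] [625. 617. 537.]
0.75 [0.5874 0.0291 0.0767] [631. 623. 550.]
```

The relay's top reads 27.4 x 35.4 mm at z = 83, so it is home. The lever is at about 0.45 with its tip at (0.598, 0.030, 0.084). I'll descend in front of it with the jaws closed.

```bash
python3 -m jog '0 0 5 0 0; 0 0 5 0 0; 0 0 0.4 0 0; 0 -1.2 0 0 0; 0 0 0 0 0'; python3 -m jog '0 -0.5 -0.1 0 0; 0 -0.4 -0.1 0 0; 0 0 0 0 0';python3 -m jog '0 -0.4 -0.1 0 0; 0 0 0 0 0'
python3 - <<'E'
from h import *
p,r=T();print(p,env.sense()["opening"])
c=capture("wrist"); crop(c,"w12",130,100,260,240,3)
E
```

```text
time_s: 10.22
ee_pos: [0.5828, 0.028, 0.0878]
tool_rot: [-2.334, 2.099, -0.006]
force: [-0.3, -0.2, 0.3]
opening: -0.0002
time_s: 10.6
ee_pos: [0.5901, 0.029, 0.0883]
tool_rot: [-2.335, 2.101, -0.001]
force: [1.1, 0.7, -0.7]
opening: 0.0001
time_s: 10.85
ee_pos: [0.5939, 0.0294, 0.089]
tool_rot: [-2.335, 2.101, -0.001]
force: [-0.6, -1.1, -0.5]
opening: -0.0
[0.59390946 0.02940618 0.0889681 ] -1.5217455439515369e-05
```

View pics/w12.png

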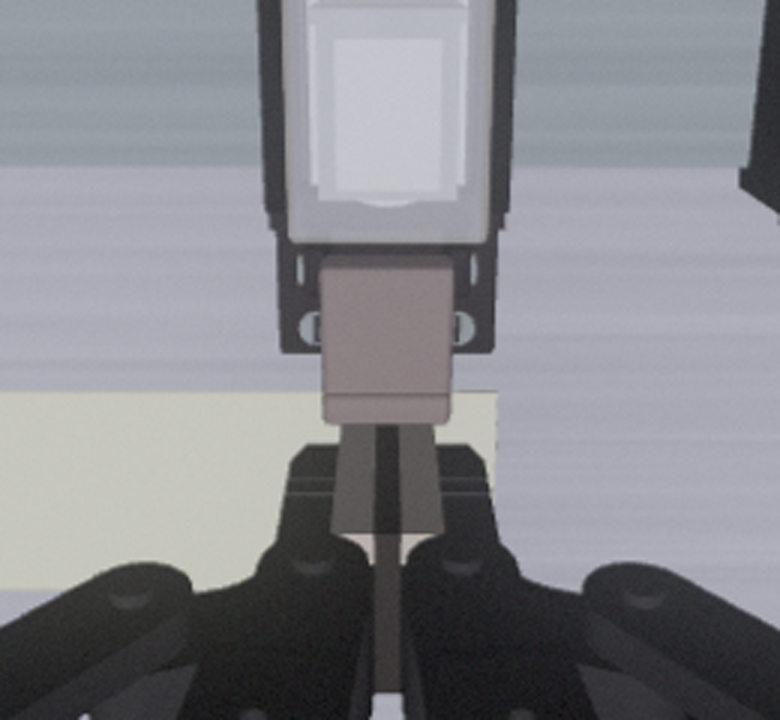

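The fingertips are against the lever at (388,425) and the lever is centred. I'll keep pushing.

```bash
python3 -m jog '0 -0.3 0 0 0; 0 0 0 0 0';python3 -m jog '0 -0.3 0 0 0; 0 0 0 0 0';python3 -m jog '0 -0.2 0 0 0; 0 0 0 0 0';python3 -m jog '0 -0.1 0 0 0; 0 0 0 0 0'
```

```text
time_s: 11.15
ee_pos: [0.5968, 0.0298, 0.0888]
tool_rot: [-2.335, 2.101, -0.0]
force: [0.3, 0.1, -1.2]
opening: -0.0
time_s: 11.4
ee_pos: [0.5998, 0.03, 0.0889]
tool_rot: [-2.335, 2.101, -0.0]
force: [-0.9, 0.4, 0.0]
opening: -0.0004
time_s: 11.65
ee_pos: [0.6017, 0.0302, 0.0889]
tool_rot: [-2.335, 2.101, -0.0]
force: [-0.0, -0.8, 0.0]
opening: -0.0003
time_s: 11.9
ee_pos: [0.6021, 0.0303, 0.0889]
tool_rot: [2.335, -2.101, -0.001]
force: [-3.0, -1.5, 1.7]
opening: -0.0
```

```bash
python3 -m jog '0 -0.1 0 0 0; 0 0 0 0 0'
python3 - <<'E'
from h import *
p,r=T()
c=capture("wrist"); crop(c,"w13",130,100,260,240,3)
c=capture("scene"); crop(c,"s2",220,200,70,60,8)
E
```

```text
time_s: 12.15
ee_pos: [0.6022, 0.0303, 0.0889]
tool_rot: [2.334, -2.1, -0.004]
force: [-8.6, -1.2, 4.8]
opening: -0.0002
```

View pics/w13.png

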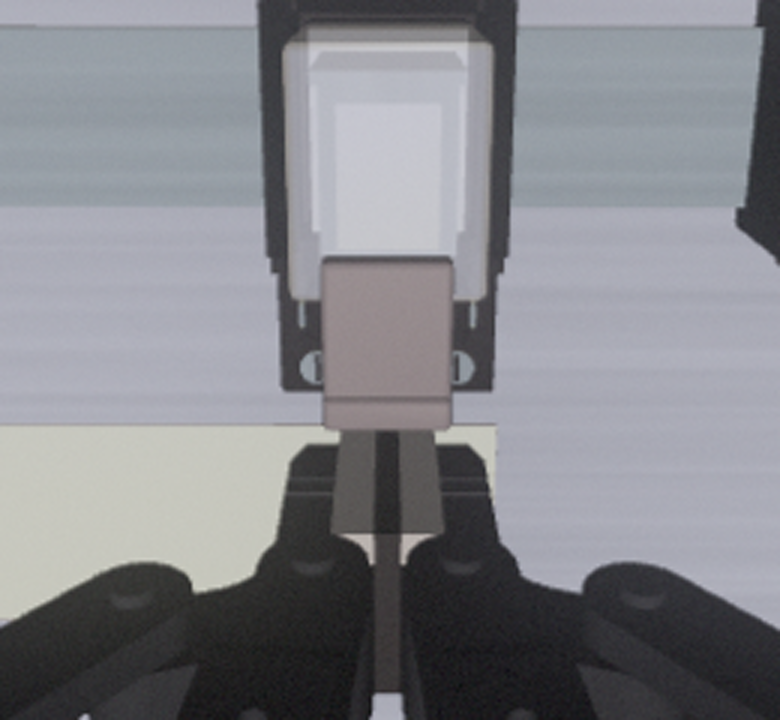

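View pics/s2.png

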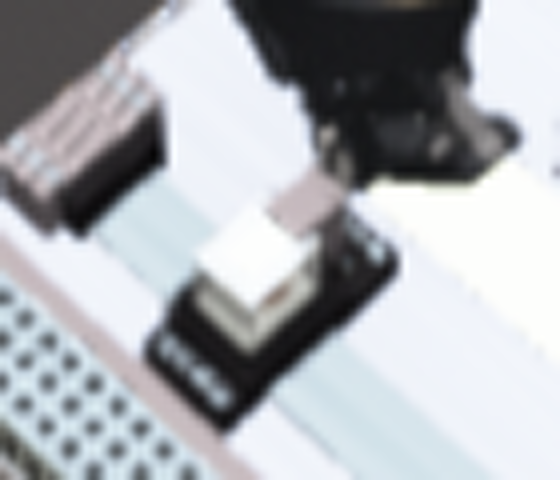

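The lever is shut: it stopped at the expected position, force rose to 8.6 N, and the hook lies over the relay top at (388,330). Now I'll back off and view the caps.

```bash
python3 -m jog '0 2 0 0 0; 0 3 -3 0 0; -1 4 -5 0 0; -1 4 -5 0 0; -1 4 -2 0 0'; python3 -m jog '-1.1 3 0 0 0; 0 0 0 0 0; 0 0 0 0 0'
python3 - <<'E'
from h import *
p,r=T();print(p)
c=capture("wrist"); crop(c,"w14",0,0,512,384,1.5)
E
```

```text
time_s: 12.88
ee_pos: [0.4341, 0.0421, 0.2379]
tool_rot: [-2.333, 2.099, -0.007]
force: [0.1, 0.3, -0.2]
opening: 0.0004
time_s: 13.25
ee_pos: [0.4041, 0.0496, 0.2355]
tool_rot: [-2.335, 2.101, -0.002]
force: [-0.3, -0.6, 1.5]
opening: 0.0002
[0.40407528 0.04964641 0.23549124]
```

View pics/w14.png

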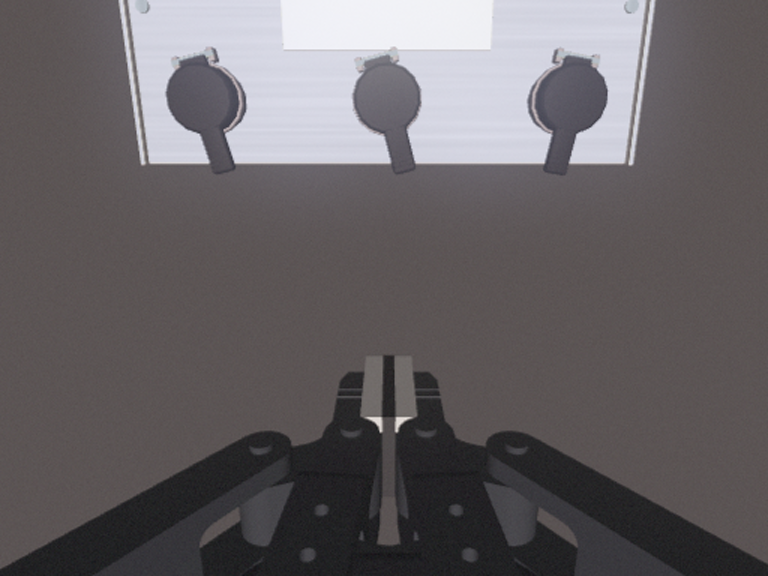

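The three caps are in full view at (201,97), (387,97) and (572,97) in the 1.5x picture, with tab ends at (222,165), (401,165) and (557,166). I'll enlarge each.

Run:
```python
from h import *
c=capture("wrist")
ims=[c["image"][25:125,u0:u0+65,::-1] for u0 in (105,230,345)]
im=cv2.resize(np.hstack(ims),None,fx=4,fy=4,interpolation=cv2.INTER_CUBIC); cv2.imwrite("pics/w15.png",im)
```

```text
(no output)
```

View pics/w15.png

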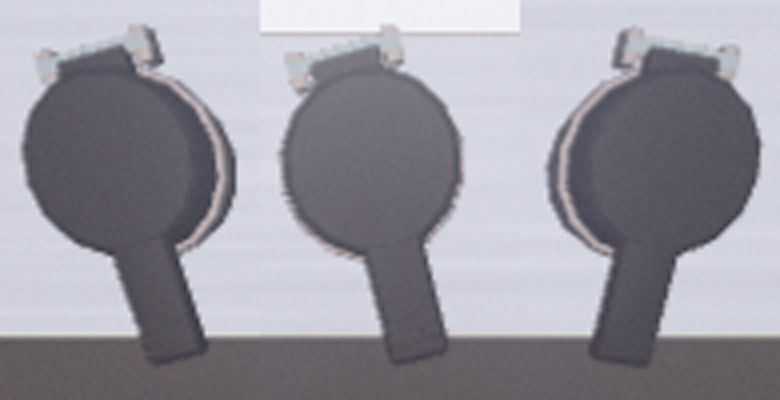

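Run:
```python
from h import *
c=capture("wrist")
def f(i,x,y,z):
    u,v=cp(0,0,4,x,y); return pix2plane(c,u-65*i+(105,230,345)[i],v+25,z)
C=[(108,160),(373,160),(675,160)]; E=[(177,353),(417,353),(622,360)]
s=np.array([.6477,.0355,.0])
for i in range(3):
    a=f(i,*C[i],.0455);b=f(i,*E[i],.0455); d=a-b
    print("LMR"[i],a.round(4),b.round(4),"len",np.linalg.norm(d).round(4),"yaw deg",np.degrees(np.arctan2(d[1],d[0])).round(1))
print(T()[0])
```

```text
L [0.4826 0.1711 0.0455] [0.4426 0.1555 0.0455] len 0.0429 yaw deg 21.3
M [0.4943 0.0612 0.0455] [0.4543 0.0468 0.0455] len 0.0426 yaw deg 19.7
R [ 0.5061 -0.0482  0.0455] [ 0.4625 -0.0452  0.0455] len 0.0436 yaw deg -3.8
[0.40399426 0.04957912 0.23506326]
```

Spacing comes out at 110.5 and 110.0 mm against 110 given, and tab lengths at 43 mm against 44. I'll tap the middle cap first; contact is expected at TCP z of about 0.0565.

```bash
python3 -m jog '-0.1 -4.5 0 0 0; -0.1 -4.6 4 0 0; 0 0 6 0 0; 0 0 6 0 0; 0 0 0 0 0'; python3 -m jog '0 0 0.8 0 0; 0 0 0 0 0'; python3 -m jog '0 0 0.4 0 0; 0 0 0 0 0'
```

```text
time_s: 14.02
ee_pos: [0.4919, 0.0614, 0.0722]
tool_rot: [2.331, -2.098, -0.011]
force: [0.9, 0.5, -0.2]
opening: -0.0004
time_s: 14.28
ee_pos: [0.4945, 0.0613, 0.0689]
tool_rot: [-2.334, 2.1, -0.004]
force: [-0.4, -0.7, -0.0]
opening: -0.0
time_s: 14.52
ee_pos: [0.4937, 0.0613, 0.0638]
tool_rot: [-2.335, 2.101, -0.001]
force: [-0.3, -1.5, 0.3]
opening: 0.0002
```

```bash
python3 -m jog '0 0 0.4 0 0; 0 0 0 0 0'; python3 -m jog '0 0 0.2 0 0; 0 0 0 0 0'; python3 -m jog '0 0 0.15 0 0; 0 0 0 0 0'; python3 -m jog '0 0 0.1 0 0; 0 0 0 0 0'
```

```text
time_s: 14.78
ee_pos: [0.4934, 0.0614, 0.0591]
tool_rot: [2.335, -2.101, -0.001]
force: [-0.8, -0.0, -0.8]
opening: -0.0002
time_s: 15.02
ee_pos: [0.4935, 0.0614, 0.0572]
tool_rot: [2.335, -2.101, -0.0]
force: [-0.2, 0.2, 0.5]
opening: 0.0002
time_s: 15.28
ee_pos: [0.4936, 0.0613, 0.0558]
tool_rot: [-2.335, 2.101, -0.0]
force: [-0.3, 1.0, 1.3]
opening: 0.0001
time_s: 15.52
ee_pos: [0.4936, 0.0614, 0.0549]
tool_rot: [-2.335, 2.101, -0.0]
force: [-0.8, -1.0, 2.1]
opening: 0.0004
```

```bash
python3 -m jog '0 0 0.1 0 0; 0 0 0 0 0'; python3 -m jog '0 0 0.1 0 0; 0 0 0 0 0'; python3 -m jog '0 0 0.1 0 0; 0 0 0 0 0'
```

```text
time_s: 15.78
ee_pos: [0.4936, 0.0613, 0.0538]
tool_rot: [-2.335, 2.101, -0.0]
force: [-1.0, 0.5, 2.1]
opening: -0.0003
time_s: 16.02
ee_pos: [0.4936, 0.0613, 0.0528]
tool_rot: [-2.335, 2.101, -0.0]
force: [-1.0, -0.1, 1.7]
opening: -0.0001
time_s: 16.27
ee_pos: [0.4936, 0.0614, 0.0518]
tool_rot: [-2.335, 2.101, -0.0]
force: [0.7, -0.1, 0.8]
opening: 0.0002
```

```bash
python3 -m jog '0 0 0.1 0 0; 0 0 0 0 0'; python3 -m jog '0 0 0.1 0 0; 0 0 0 0 0'; python3 -m jog '0 0 0.1 0 0; 0 0 0 0 0';  python3 -m jog '0 0 0.1 0 0; 0 0 0 0 0'
```

```text
time_s: 16.52
ee_pos: [0.4936, 0.0614, 0.0508]
tool_rot: [-2.335, 2.101, -0.0]
force: [0.4, -0.5, 1.4]
opening: -0.0002
time_s: 16.77
ee_pos: [0.4936, 0.0614, 0.0498]
tool_rot: [-2.335, 2.101, -0.0]
force: [0.1, 0.3, 0.7]
opening: 0.0004
time_s: 17.02
ee_pos: [0.4935, 0.0613, 0.0492]
tool_rot: [-2.335, 2.101, -0.0]
force: [-1.2, -1.2, 8.3]
opening: 0.0003
time_s: 17.27
ee_pos: [0.4935, 0.0613, 0.0489]
tool_rot: [-2.335, 2.101, -0.001]
force: [-4.7, -0.6, 16.3]
opening: -0.0
```

The middle cap gave way at z ≈ 0.057 and hit a firm stop at 0.049, i.e. 7 mm sunk: the loose bolt. I'll retreat and check that it stays down.

```bash
python3 -m jog '0 0 -1 0 0; 0 1 -5 0 2; 0 4 -6 0 4; 0 4 -6 0 4; 0 0 0 0 4'; python3 -m jog '0 0 0 0 4'
python3 - <<'E'
from h import *
p,r=T();print(p)
c=capture("wrist"); crop(c,"w16",95,10,330,130,2.4)
crop(c,"w17",220,20,80,110,6)
E
```

```text
time_s: 17.9
ee_pos: [0.4141, 0.053, 0.2152]
tool_rot: [-2.333, 2.099, -0.009]
force: [1.0, 0.3, -0.5]
opening: 0.0401
time_s: 18.02
ee_pos: [0.4145, 0.053, 0.2115]
tool_rot: [2.335, -2.101, -0.001]
force: [0.1, -0.0, 0.4]
opening: 0.0403
[0.41453696 0.05303013 0.21146965]
```

View pics/w16.png

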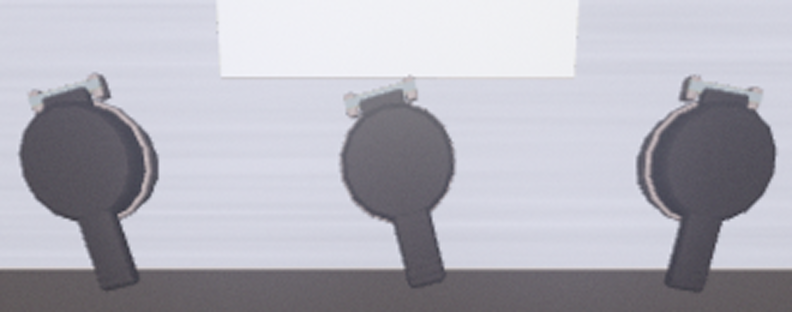

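View pics/w17.png

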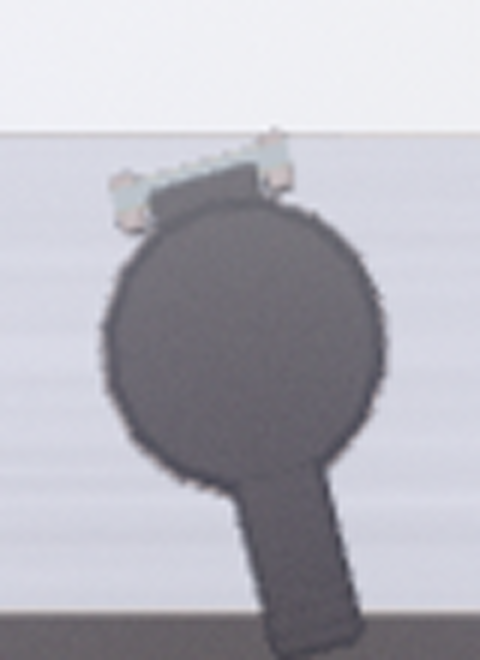

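The middle cap looks seated lower, but the picture alone is not decisive. For contrast I'll quickly tap the right cap: a tight one should stop at about 0.0565.

```bash
python3 -m jog '3.6 -2.7 0 0 0; 3.7 -2.7 2 0 0; 3.74 -2.63 4 0 0; 0 0 5 0 0; 0 0 3 0 0'; python3 -m jog '0 0 0.8 0 0; 0 0 0 0 0;0 0 0 0 0'; python3 -m jog '0 0 0.2 0 0; 0 0 0 0 0';python3 -m jog '0 0 0.1 0 0; 0 0 0 0 0'
```

```text
time_s: 18.7
ee_pos: [0.5051, -0.0483, 0.0677]
tool_rot: [2.333, -2.101, -0.009]
force: [-0.1, -0.6, 0.9]
opening: 0.0002
time_s: 19.08
ee_pos: [0.5067, -0.0484, 0.0648]
tool_rot: [-2.335, 2.101, -0.003]
force: [0.3, 0.5, 0.4]
opening: -0.0004
time_s: 19.32
ee_pos: [0.5062, -0.0483, 0.0622]
tool_rot: [-2.335, 2.101, -0.001]
force: [-0.7, 0.7, 0.5]
opening: -0.0001
time_s: 19.58
ee_pos: [0.5061, -0.0483, 0.0608]
tool_rot: [2.335, -2.101, -0.0]
force: [-0.9, -0.2, 0.3]
opening: -0.0003
```

```bash
python3 -m jog '0 0 0.3 0 0; 0 0 0 0 0'; python3 -m jog '0 0 0.1 0 0; 0 0 0 0 0';python3 -m jog '0 0 0.1 0 0; 0 0 0 0 0'; python3 -m jog '0 0 0.05 0 0; 0 0 0 0 0'
```

```text
time_s: 19.82
ee_pos: [0.506, -0.0483, 0.0576]
tool_rot: [2.335, -2.101, -0.001]
force: [-0.3, 0.8, 0.0]
opening: 0.0001
time_s: 20.08
ee_pos: [0.5061, -0.0483, 0.0568]
tool_rot: [2.335, -2.101, -0.0]
force: [0.5, 1.0, 0.1]
opening: -0.0002
time_s: 20.32
ee_pos: [0.5061, -0.0484, 0.0563]
tool_rot: [-2.335, 2.101, -0.001]
force: [-2.7, -0.5, 6.1]
opening: 0.0002
time_s: 20.58
ee_pos: [0.5061, -0.0483, 0.0562]
tool_rot: [-2.335, 2.101, -0.001]
force: [-3.7, -0.0, 11.0]
opening: 0.0002
```

The right cap stops dead at 0.0563 under 11 N: tight. So the middle one is the loose one. I'll move back, turn to its yaw (about 20°) and measure it at close range.

```bash
python3 -m jog '0 0 -4 0 0; -2 2 -5 0 3; -3.5 3.5 -3 -7 3; -3 3 0 -7 3; 0 0 0 0 3'; python3 -m jog '0 0 0 0 3';  python3 - <<'E'
from h import *
p,r=T();print(p,np.degrees(np.arctan2(r.as_matrix()[1,0],r.as_matrix()[0,0])))
c=capture("wrist"); print(proj(c,[.4943,.0612,.0385])); crop(c,"w18",0,0,512,384,1.5)
E
```

```text
time_s: 21.2
ee_pos: [0.4077, 0.0243, 0.1758]
tool_rot: [-2.576, 1.798, -0.0]
force: [1.3, -0.2, 0.3]
opening: 0.0297
time_s: 21.32
ee_pos: [0.4103, 0.0227, 0.1755]
tool_rot: [-2.573, 1.802, -0.001]
force: [0.2, -0.2, 0.3]
opening: 0.0298
[0.41031431 0.02274102 0.17547531] -70.02205970479226
[[250.0811622   59.75579972]]
```

View pics/w18.png

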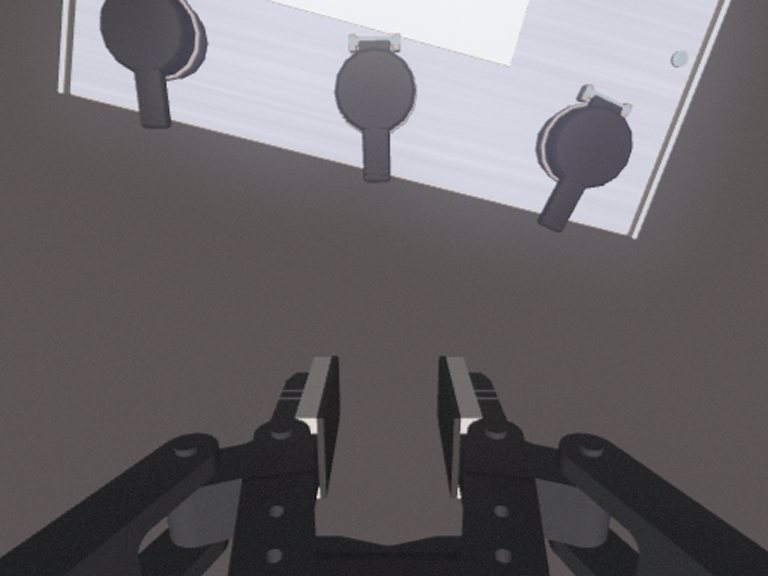

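The middle cap is square to the tool, with its centre at (375,90), tab end at (376,180) and hinge at (375,43). Its collar is hidden, unlike the neighbours', so it stays sunk. I'll enlarge it.

Run:
```python
from h import *
c=capture("wrist"); crop(c,"w19",210,15,80,115,6)
```

```text
(no output)
```

View pics/w19.png

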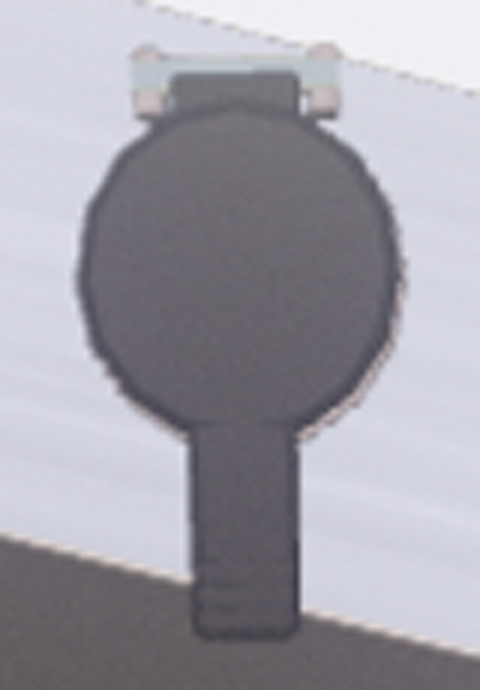

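Run:
```python
from h import *
c=capture("wrist"); p,r=T()
f=lambda x,y,z: pix2plane(c,*cp(210,15,6,x,y),z)
st=lambda q:(r.inv().apply(q-p)*1000).round(1)
z=.0385
for n,a in dict(cen=(240,270),L=(85,270),Rr=(395,270),top=(238,105),tabend=(247,635),tl=(192,530),tr=(299,530),hinge=(238,95)).items(): print(n,f(*a,z if n!='hinge' else .0235).round(4),st(f(*a,z)))
a=f(240,270,z);b=f(247,635,z);d=a-b;print(np.linalg.norm(d),np.degrees(np.arctan2(d[1],d[0])))
```

```text
cen [0.4943 0.0613 0.0385] [ -7.8 -92.2 136.6]
L [0.4879 0.079  0.0385] [-26.6 -92.2 136.6]
Rr [0.5008 0.0437 0.0385] [ 11.  -92.2 136.6]
top [0.5116 0.0677 0.0385] [  -7.9 -110.6  136.5]
tabend [0.4535 0.0458 0.0385] [ -7.2 -48.5 136.6]
tl [0.4634 0.0567 0.0385] [-14.  -61.5 136.6]
tr [0.468  0.0441 0.0385] [ -0.6 -61.5 136.6]
hinge [0.5144 0.0691 0.0235] [  -7.9 -111.7  136.5]
0.04369897861104052 20.784519452687366
```

The cap is at (0.4943, 0.0613), yaw 20.6°, tab length 43.7 mm (44 given). I'll move above the tab and check centring.

```bash
python3 -m jog '-0.35 -2.7 3 0 3; -0.35 -2.77 4 0 3; 0 0 2.5 0 3; 0 0 0 0 3; 0 0 0 0 3';  python3 - <<'E'
from h import *
p,r=T();print(p,np.degrees(np.arctan2(r.as_matrix()[1,0],r.as_matrix()[0,0])),totool([.4592,.0482,.0365]))
c=capture("wrist"); crop(c,"w20",140,130,240,200,3.2)
E
```

```text
time_s: 22.1
ee_pos: [0.4592, 0.048, 0.0811]
tool_rot: [-2.573, 1.802, -0.001]
force: [-0.3, -0.1, 1.3]
opening: 0.03
[0.45918634 0.04800701 0.08105002] -70.00090966242631 [-1.99512361e-02 -3.85459617e-03  4.45499730e+00]
```

View pics/w20.png

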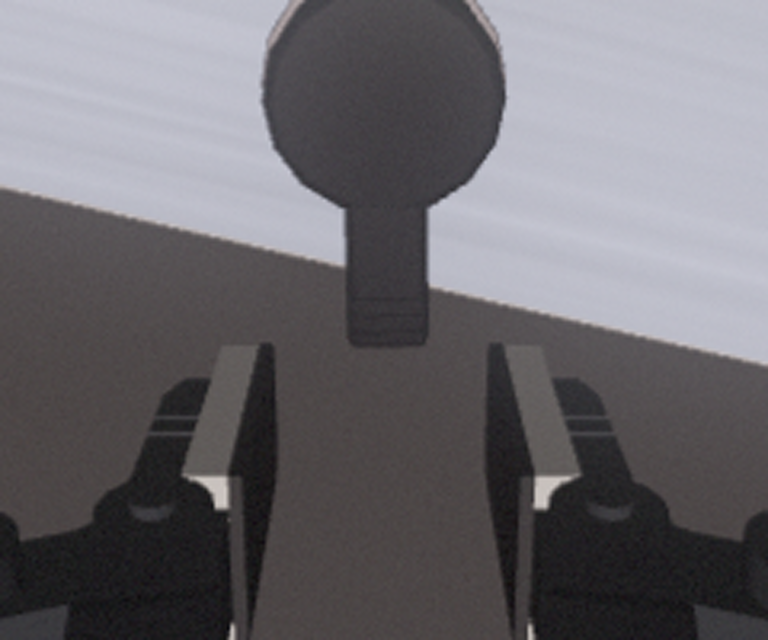

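The tab centre is at column 387 and the jaws' centre at 380.5, so 1.1 mm to the right. I'll correct, descend and pinch.

```bash
python3 -m jog '0.11 0 2 0 3; 0 0 1.6 0 3; 0 0 0.8 0 3; 0 0 0 0 3; 0 0 0 0 3' 25;  python3 - <<'E'
from h import *
p,r=T();print(p,env.sense()["force"])
c=capture("wrist"); crop(c,"w21",140,130,240,200,3.2)
E
```

```text
time_s: 22.78
ee_pos: [0.4594, 0.0472, 0.037]
tool_rot: [-2.574, 1.801, -0.002]
force: [-0.4, 0.3, 0.3]
opening: 0.0301
[0.45938126 0.04722886 0.03701741] [-0.39482699  0.32383541  0.28246883]
```

View pics/w21.png

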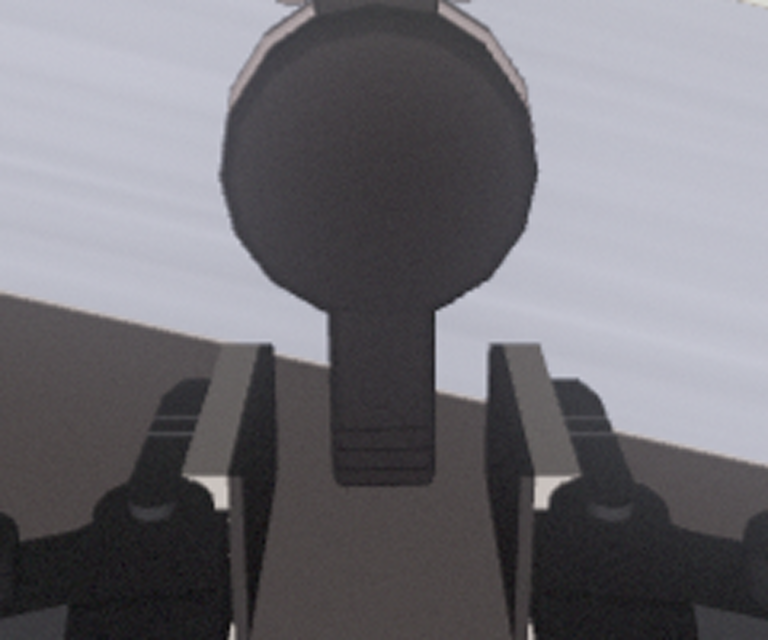

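The tab is centred between the pads at (382,400), with about 6 mm to the cup. I'll pinch it.

```bash
python3 -m jog '0 0 0 0 1.2; 0 0 0 0 1.2; 0 0 0 0 1.2; 0 0 0 0 1.2' 25;  python3 - <<'E'
from h import *
p,r=T();print(p,env.sense()["force"],env.sense()["opening"])
yaw=np.radians(20.6); m=np.array([np.cos(yaw),np.sin(yaw),0])
hin=np.array([.4943,.0613,0])+.024*m; hin[2]=.0235
d=p-hin; x0=d@m; z0=d[2]; print("rel hinge",x0,z0)
rad=np.hypot(x0,z0); a0=np.arctan2(z0,-x0)
prev=(x0,z0)
for th in np.arange(.1,1.451,.1).tolist()+[1.4,1.45]:
    q=(-rad*np.cos(a0+th),rad*np.sin(a0+th)); print(round(th,2),"abs y,z cm",-100*(q[0]-x0),-100*(q[1]-z0))
E
```

```text
time_s: 23.32
ee_pos: [0.4591, 0.0472, 0.0365]
tool_rot: [-2.574, 1.801, -0.001]
force: [0.0, -2.6, 1.3]
opening: 0.0129
[0.45913278 0.04721903 0.03645186] [ 0.03874779 -2.62091095  1.33276789] 0.012912214927706061
rel hinge -0.06187288296962046 0.012951859317129076
0.1 abs y,z cm -0.16021350646463275 -0.6112275956155923
0.2 abs y,z cm -0.38064755194987043 -1.2034069374426457
0.3 abs y,z cm -0.6590996323390323 -1.7706211652460908
0.4 abs y,z cm -0.9927875464888908 -2.3072028619578084
0.5 abs y,z cm -1.3783771950638193 -2.8077906806345867
0.6 abs y,z cm -1.8120158937542479 -3.2673829132645356
0.7 abs y,z cm -2.289370868024761 -3.681387466180212
0.8 abs y,z cm -2.8056725447650193 -4.045667742740594
0.9 abs y,z cm -3.355762208287679 -4.356583974837338
1.0 abs y,z cm -3.934143544510291 -4.611029590254577
1.1 abs y,z cm -4.535037558308767 -4.8064622525116
1.2 abs y,z cm -5.152440315326387 -4.940929263048582
1.3 abs y,z cm -5.780182931301248 -5.013087071945123
1.4 abs y,z cm -6.411993209518648 -5.02221470222693
1.4 abs y,z cm -6.411993209518646 -5.02221470222693
1.45 abs y,z cm -6.727450822524348 -5.00308903159321
```

```bash
python3 -m jog '0 -0.16 -0.61 0 1.2; 0 0 0 0 1.2' 20; python3 -m jog '0 -0.22 -0.59 0 1.2; 0 0 0 0 1.2'; python3 -m jog '0 -0.28 -0.57 0 1.2; 0 0 0 0 1.2'
```

```text
time_s: 23.58
ee_pos: [0.4606, 0.0479, 0.0426]
tool_rot: [-2.574, 1.801, -0.0]
force: [0.4, -2.5, -2.6]
opening: 0.013
time_s: 23.82
ee_pos: [0.4627, 0.0487, 0.0486]
tool_rot: [-2.574, 1.801, -0.001]
force: [1.7, -2.1, -3.1]
opening: 0.013
time_s: 24.08
ee_pos: [0.4654, 0.0497, 0.0544]
tool_rot: [-2.574, 1.801, -0.001]
force: [2.0, -2.5, -4.0]
opening: 0.0129
```

Run:
```python
from h import *
p,r=T();print(p,env.sense()["force"],env.sense()["opening"])
c=capture("wrist"); crop(c,"w22",140,130,240,200,3.2)
```

```text
[0.46536462 0.04967247 0.05435042] [ 2.00462765 -2.49193628 -3.97839099] 0.012946077908436967
```

View pics/w22.png

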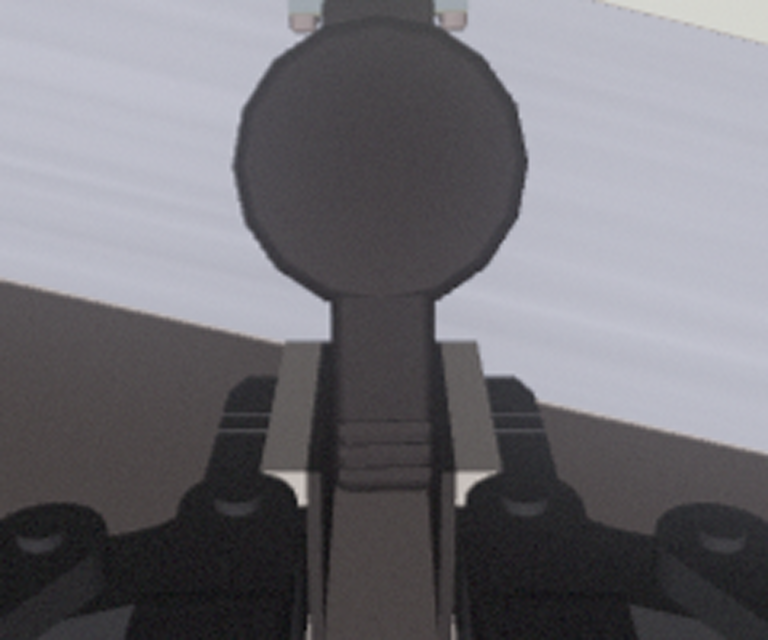

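The tab is turning in the grip and the cap is lifting; the pull is 4 N, well under 14 N. I'll continue along the arc.

```bash
python3 -m jog '0 -0.33 -0.54 0 1.2; 0 0 0 0 1.2'; python3 -m jog '0 -0.39 -0.5 0 1.2; 0 0 0 0 1.2'; python3 -m jog '0 -0.43 -0.46 0 1.2; 0 0 0 0 1.2'; python3 -m jog '0 -0.48 -0.41 0 1.2; 0 0 0 0 1.2'
python3 - <<'E'
from h import *
c=capture("wrist"); crop(c,"w23",140,130,240,200,3.2)
E
```

```text
time_s: 24.38
ee_pos: [0.4685, 0.0508, 0.0598]
tool_rot: [-2.574, 1.801, -0.001]
force: [2.1, -1.3, -3.4]
opening: 0.0132
time_s: 24.62
ee_pos: [0.472, 0.0522, 0.0647]
tool_rot: [-2.574, 1.801, 0.0]
force: [0.5, -1.6, -3.5]
opening: 0.0133
time_s: 24.88
ee_pos: [0.4761, 0.0537, 0.0693]
tool_rot: [-2.574, 1.801, 0.0]
force: [-0.9, -0.7, -3.1]
opening: 0.013
time_s: 25.12
ee_pos: [0.4806, 0.0554, 0.0734]
tool_rot: [-2.574, 1.801, 0.0]
force: [0.1, -1.8, -3.7]
opening: 0.0133
```

View pics/w23.png

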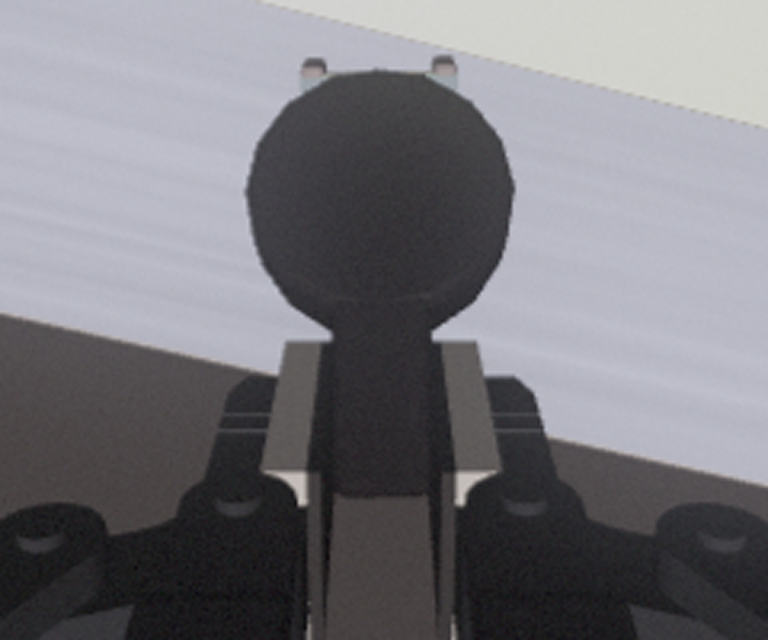

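The cap is tilting up nicely, still well inside the pads, pull about 3.5 N. I'll continue.

```bash
python3 -m jog '0 -0.52 -0.36 0 1.2; 0 0 0 0 1.2'; python3 -m jog '0 -0.55 -0.31 0 1.2; 0 0 0 0 1.2'; python3 -m jog '0 -0.58 -0.25 0 1.2; 0 0 0 0 1.2'; python3 -m jog '0 -0.6 -0.2 0 1.2; 0 0 0 0 1.2'
python3 - <<'E'
from h import *
c=capture("wrist"); crop(c,"w24",140,130,240,200,3.2)
E
```

```text
time_s: 25.42
ee_pos: [0.4856, 0.0571, 0.077]
tool_rot: [-2.574, 1.801, -0.0]
force: [-1.0, -0.9, -2.3]
opening: 0.0134
time_s: 25.68
ee_pos: [0.4908, 0.059, 0.08]
tool_rot: [-2.574, 1.801, 0.0]
force: [-1.2, -0.4, -1.8]
opening: 0.0131
time_s: 25.92
ee_pos: [0.4963, 0.061, 0.0825]
tool_rot: [-2.574, 1.801, -0.0]
force: [-2.1, -0.1, -1.3]
opening: 0.0131
time_s: 26.18
ee_pos: [0.5021, 0.0631, 0.0845]
tool_rot: [-2.574, 1.801, -0.0]
force: [-3.8, 0.6, -0.8]
opening: 0.0131
```

View pics/w24.png

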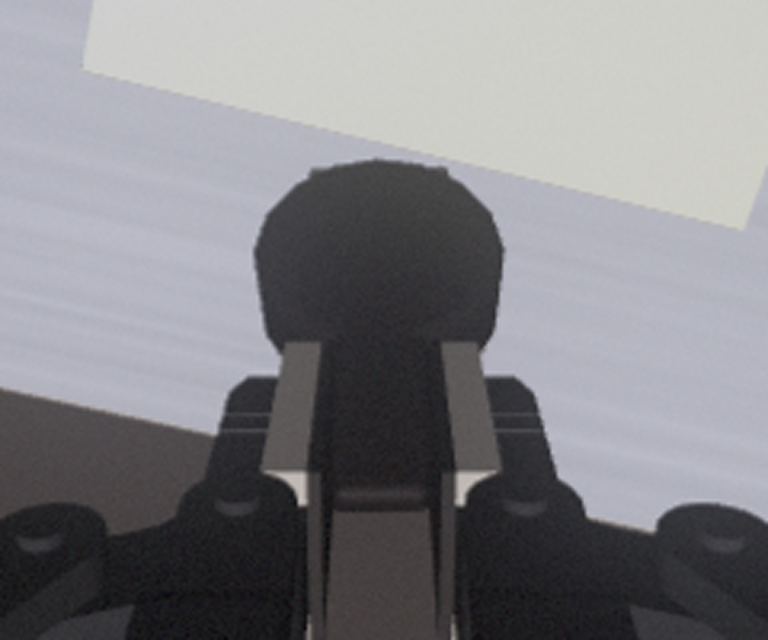

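```bash
python3 -m jog '0 -0.62 -0.13 0 1.2; 0 0 0 0 1.2'; python3 -m jog '0 -0.63 -0.07 0 1.2; 0 0 0 0 1.2'; python3 -m jog '0 -0.5 0 0 1.2; 0 0 0 0 1.2'
python3 - <<'E'
from h import *
c=capture("wrist"); crop(c,"w25",140,130,240,200,3.2)
c=capture("scene"); crop(c,"s3",190,150,160,140,5)
E
```

```text
time_s: 26.48
ee_pos: [0.5078, 0.0652, 0.0858]
tool_rot: [-2.574, 1.801, -0.0]
force: [-4.6, 1.3, 0.7]
opening: 0.0137
time_s: 26.72
ee_pos: [0.5138, 0.0674, 0.0864]
tool_rot: [-2.574, 1.801, -0.001]
force: [-4.1, 2.0, 1.4]
opening: 0.0136
time_s: 26.98
ee_pos: [0.5184, 0.069, 0.0865]
tool_rot: [-2.574, 1.801, -0.0]
force: [-4.3, 1.9, 4.8]
opening: 0.0128
```

View pics/w25.png

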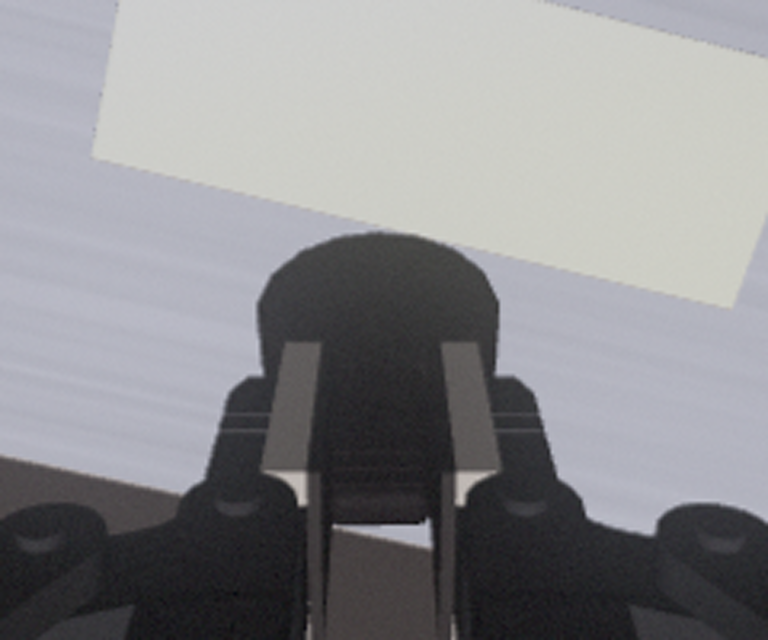

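View pics/s3.png

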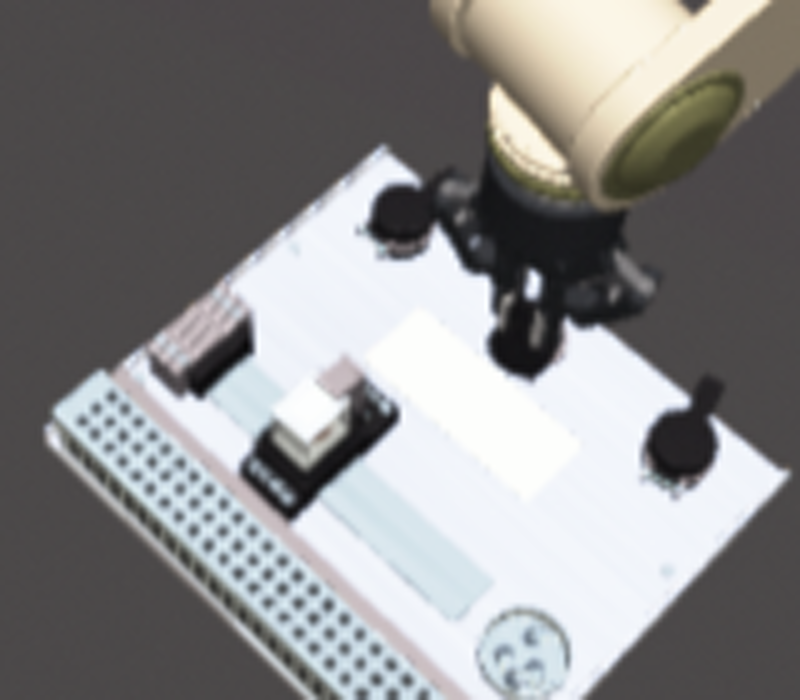

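Nominal opening is about 1.38. I'll check the angle against the picture by projecting the cap's upper edge for several angles.

Run:
```python
from h import *
c=capture("wrist")
yaw=np.radians(20.6); m=np.array([np.cos(yaw),np.sin(yaw),0]); n=np.array([-m[1],m[0],0])
hin=np.array([.4943,.0613,0])+.024*m; hin[2]=.0235
for th in [1.1,1.2,1.3,1.35,1.4,1.45]:
    ro=lambda x,z: hin+m*(x*np.cos(th)+z*np.sin(th))+np.array([0,0,1])*(-x*np.sin(th)+z*np.cos(th))
    pts=[ro(-.004,.015),ro(-.068,.015),ro(-.068,.009),ro(-.024,.015)+.02*n,ro(-.024,.015)-.02*n]
    print(th,((proj(c,pts)-[140,130])*3.2).round(0).tolist())
print(env.sense()["force"],T()[0])
```

```text
1.1 [[379.0, 236.0], [380.0, 578.0], [381.0, 599.0], [257.0, 325.0], [501.0, 323.0]]
1.2 [[379.0, 228.0], [380.0, 541.0], [380.0, 567.0], [257.0, 308.0], [501.0, 306.0]]
1.3 [[379.0, 221.0], [380.0, 498.0], [380.0, 529.0], [256.0, 291.0], [501.0, 289.0]]
1.35 [[379.0, 218.0], [379.0, 475.0], [380.0, 509.0], [256.0, 282.0], [501.0, 280.0]]
1.4 [[379.0, 215.0], [379.0, 451.0], [379.0, 487.0], [256.0, 274.0], [501.0, 272.0]]
1.45 [[379.0, 212.0], [379.0, 425.0], [379.0, 464.0], [256.0, 265.0], [501.0, 263.0]]
[-4.29010703  1.34403381  4.24538745] [0.51815475 0.06893493 0.0864838 ]
```

The picture agrees best with about 1.3 rad. I'll open a little more, toward the stop, watching the force.

```bash
python3 -m jog '0 -0.3 0 0 1.2; 0 0 0 0 1.2'; python3 -m jog '0 -0.3 0.03 0 1.2; 0 0 0 0 1.2'
python3 - <<'E'
from h import *
c=capture("wrist"); crop(c,"w26",140,130,240,200,3.2)
E
```

```text
time_s: 27.38
ee_pos: [0.5211, 0.07, 0.0864]
tool_rot: [-2.574, 1.801, -0.0]
force: [-3.5, 1.7, 5.1]
opening: 0.0132
time_s: 27.62
ee_pos: [0.5239, 0.071, 0.0861]
tool_rot: [-2.574, 1.801, -0.0]
force: [-4.5, 1.4, 4.2]
opening: 0.013
```

View pics/w26.png

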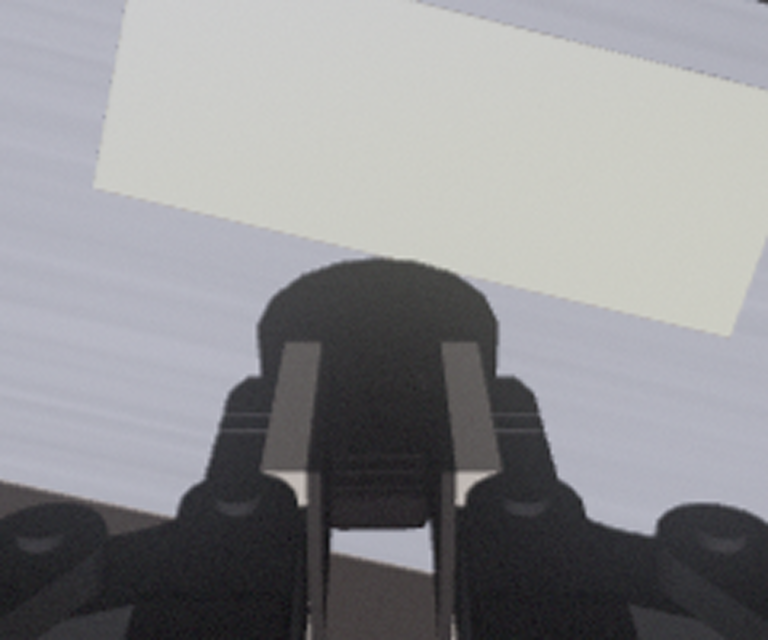

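Run:
```python
from h import *
c=capture("wrist")
yaw=np.radians(20.6); m=np.array([np.cos(yaw),np.sin(yaw),0]); n=np.array([-m[1],m[0],0])
hin=np.array([.4943,.0613,0])+.024*m; hin[2]=.0235
for th in [1.2,1.3,1.35,1.4,1.45]:
    ro=lambda x,z: hin+m*(x*np.cos(th)+z*np.sin(th))+np.array([0,0,1])*(-x*np.sin(th)+z*np.cos(th))
    pts=[ro(-.004,.015),ro(-.068,.015),ro(-.068,.009),ro(-.024,.015)+.02*n,ro(-.024,.015)-.02*n]
    print(th,((proj(c,pts)-[140,130])*3.2).round(0).tolist())
im=c["image"][170:310,200:320,::-1]; im=cv2.convertScaleAbs(cv2.resize(im,None,fx=4.2,fy=4.2,interpolation=cv2.INTER_CUBIC),alpha=2.5,beta=0); cv2.imwrite("pics/w27.png",im)
c=capture("scene"); crop(c,"s4",270,200,60,50,10)
```

```text
1.2 [[379.0, 261.0], [380.0, 582.0], [380.0, 606.0], [257.0, 343.0], [500.0, 341.0]]
1.3 [[379.0, 254.0], [379.0, 540.0], [380.0, 570.0], [257.0, 326.0], [500.0, 324.0]]
1.35 [[379.0, 251.0], [379.0, 517.0], [380.0, 550.0], [257.0, 317.0], [500.0, 315.0]]
1.4 [[379.0, 247.0], [379.0, 494.0], [379.0, 529.0], [257.0, 309.0], [500.0, 307.0]]
1.45 [[378.0, 244.0], [379.0, 469.0], [379.0, 506.0], [257.0, 300.0], [500.0, 298.0]]
```

View pics/w27.png

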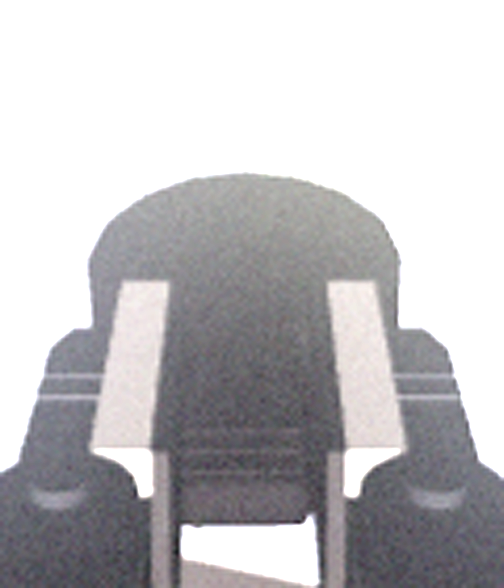

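View pics/s4.png

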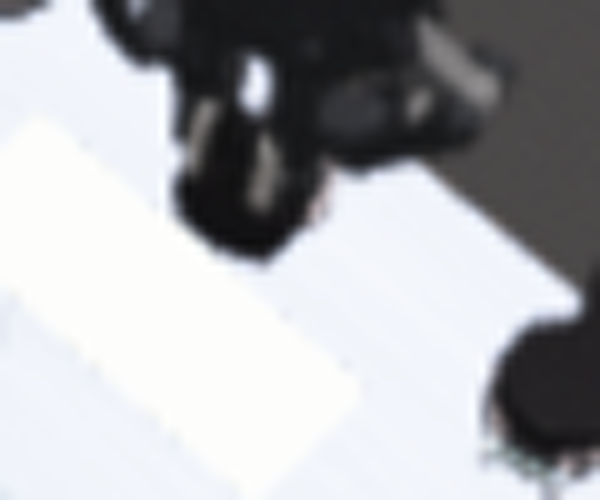

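Tab-end edges match 1.4 rad, the cap's face 1.3–1.4. I'll try a few mm more to feel the stop at 1.45.

```bash
python3 -m jog '0 -0.2 0.02 0 1.2; 0 0 0 0 1.2'; python3 -m jog '0 -0.15 0.02 0 1.2; 0 0 0 0 1.2'
```

```text
time_s: 28.02
ee_pos: [0.5257, 0.0717, 0.0858]
tool_rot: [-2.574, 1.801, -0.0]
force: [-4.8, 2.4, 4.8]
opening: 0.0129
time_s: 28.28
ee_pos: [0.5271, 0.0721, 0.0856]
tool_rot: [-2.574, 1.801, -0.0]
force: [-4.4, 2.5, 5.2]
opening: 0.0128
```

Run:
```python
from h import *
c=capture("wrist")
yaw=np.radians(20.6); m=np.array([np.cos(yaw),np.sin(yaw),0]); n=np.array([-m[1],m[0],0])
hin=np.array([.4943,.0613,0])+.024*m; hin[2]=.0235
for th in [1.3,1.35,1.4,1.45]:
    ro=lambda x,z: hin+m*(x*np.cos(th)+z*np.sin(th))+np.array([0,0,1])*(-x*np.sin(th)+z*np.cos(th))
    pts=[ro(-.004,.015),ro(-.068,.015),ro(-.068,.009),ro(-.024,.015)+.02*n,ro(-.024,.015)-.02*n]
    print(th,((proj(c,pts)-[200,170])*4.2).round(0).tolist())
im=c["image"][170:310,200:320,::-1]; im=cv2.convertScaleAbs(cv2.resize(im,None,fx=4.2,fy=4.2,interpolation=cv2.INTER_CUBIC),alpha=2.5,beta=0); cv2.imwrite("pics/w28.png",im)
```

```text
1.3 [[245.0, 189.0], [246.0, 573.0], [246.0, 612.0], [86.0, 286.0], [404.0, 284.0]]
1.35 [[245.0, 185.0], [245.0, 543.0], [246.0, 585.0], [86.0, 275.0], [404.0, 272.0]]
1.4 [[245.0, 181.0], [245.0, 513.0], [246.0, 558.0], [86.0, 264.0], [404.0, 261.0]]
1.45 [[245.0, 177.0], [245.0, 480.0], [245.0, 529.0], [86.0, 252.0], [403.0, 250.0]]
```

View pics/w28.png

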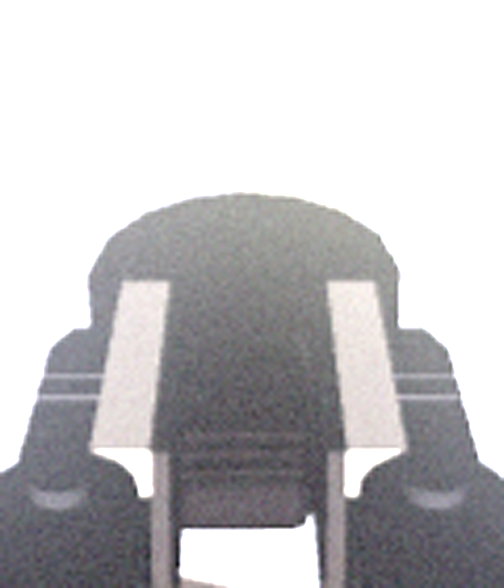

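The views now agree on about 1.4 rad (stop 1.45), and the tab is firmly between the pads. I'll firm up the grip, do a last check of the whole scene, and hand in.

```bash
python3 -m jog '0 0 0 0 1.2; 0 0 0 0 1.2; 0 0 0 0 1.2' 30
python3 - <<'E'
from h import *
print(env.sense()["force"],env.sense()["opening"],env.sense()["qd"].round(3))
c=capture("scene"); crop(c,"s5",130,80,300,304,2)
c=capture("wrist"); crop(c,"w29",0,0,512,384,1.5)
E
```

```text
time_s: 28.7
ee_pos: [0.527, 0.0721, 0.0856]
tool_rot: [-2.574, 1.801, -0.0]
force: [-3.7, 3.2, 3.8]
opening: 0.0131
[-3.74256488  3.20636628  3.83097559] 0.013111786057505083 [-0.001  0.001  0.    -0.002 -0.    -0.   ]
```

View pics/s5.png

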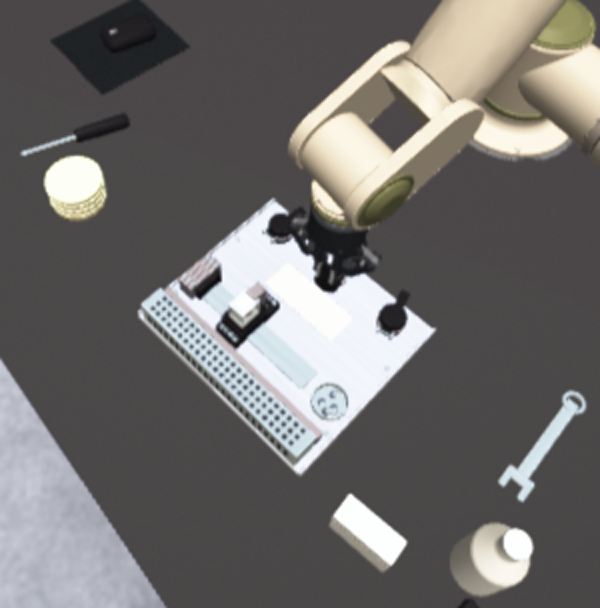

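View pics/w29.png

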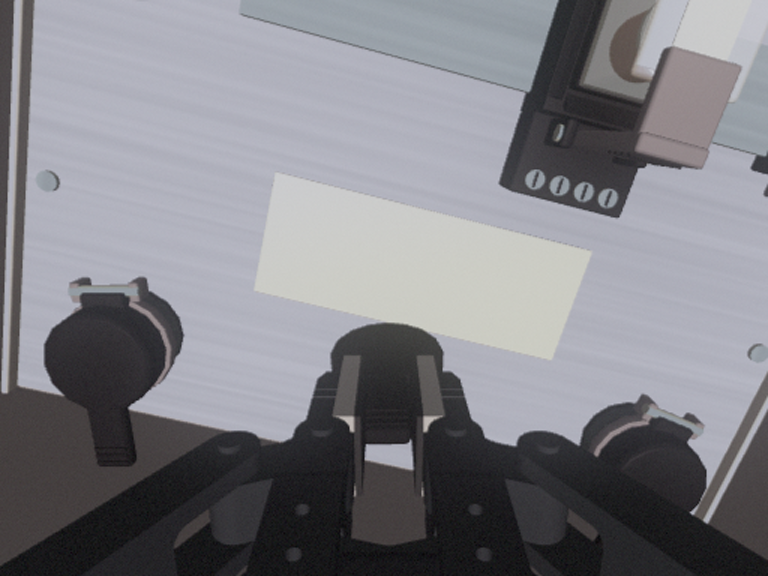

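The relay is home with the lever upright and its hook over it at (690,100). The left and right caps are shut, the middle cap is held upright in the jaws at (387,390), and the loose things are where they were. Handing in.

```bash
python3 -c "
from bench import env
print(env.finish_job()); s=env.sense(); print(s['time_s'],s['opening'],s['force'])"
```

```text
the job is handed in; nothing more can be done
None
the job is handed in; nothing more can be done
```

The job is done and handed in at about 29 s, with the middle bolt's cap still held open in the gripper for your spanner.

- **Relay:** It is fully home in its socket. It stopped at the expected height under 9.5 N of push.
- **Lever:** It is shut over the relay. It stopped at the expected position (8.6 N), and the last wrist picture shows the hook over the relay.
- **Loose bolt:** It is the middle one. When tapped it went down 7 mm to a firm stop. It gave way at about 2 N on the sensor rather than the 4 N stated. The right bolt held firm under 11 N. I did not tap the left bolt.
- **Cap:** It was lifted by its tab with an upward pull of at most about 4 N, so the bolt should not have been drawn out again. From the pictures it is open about 1.4 rad; different edges gave 1.39 to 1.45. I never felt the 1.45 stop, and the arm position alone would put the opening past it, so the hinge estimate or the pinch point is a few mm off.
- **The rest:** The last pictures show the other two caps shut and the loose things unmoved.

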